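# Deburr the hub bores on the machine pallet

### The job

First fold the blue swarf shield at the end of the pallet up by its yellow tab until it stands upright, and leave it so. Then set every blue hub from the black mat fully down into a dowel nest of its own on the pallet and, using the blade of the orange deburring tool (never the fingers), run round the edge of each bore anticlockwise, pushing its burr curl ahead the whole way round to its stop. Finish with the hubs still seated, the tool hanging back in its stand, and the other things on the bench left alone.

Things in the scene. Friction and masses are not known exactly. Their poses are not given: they have to be found in the camera images.
- nest0 (a point): Nest 0: floor centre of a square pocket on the pallet, a fixed aluminium plate 180 (x) x 420 (y) x 20 mm whose place and yaw vary (axes along the plate's; point 20 mm over the table). Eight steel pins 8 mm thick, 10 mm tall, two per side, 19 mm either side of the side's middle, leave 2.5 mm play all round a 54 mm square block, in any quarter turn.
- nest1 (a point): Nest 1, just like nest 0, the middle one, 100 mm from it along the plate's +y.
- nest2 (a point): Nest 2, just like nest 0, 100 mm beyond nest 1 along +y and 120 mm short of the shield's hinge.
- shield (a joint): Angle of the blue swarf shield, a stiff panel 160 x 90 x 5 mm hinged along the plate's +y end (hinge axis along the plate's x). 0 = lying flat, pointing outward along the plate's +y; 1.57 = standing upright; range 0 to 2.2. It stays where it is left: about 4 N at the tab moves it. Starts partly raised (0.25 to 0.6).
- shield_tab (a point): Point on the yellow pull tab at the middle of the shield's free edge: tab 20 mm wide along the hinge axis, 8 mm thick, 60 mm long, of which 55 mm stick out beyond the panel. This point is 125 mm from the hinge axis, 35 mm beyond the panel's edge and 20 mm from the tab's end.
- shield_hinge (a point): Middle of the shield's hinge axis, 24 mm over the table. x axis = the hinge axis (plate's x), y = the outward direction in which the shield lies at joint value 0.
- stand_mouth (a point): Centre of the hole in the top face of the grey tool stand, a fixed block 70 x 70 x 66 mm; the hole, 16 mm wide, goes right through. This point is 66 mm over the table.
- tool_grip (a point): Centre of the hand grip of the orange deburring tool (120 g). z axis = up the tool. Grip: square bar 26 x 26 mm (sides along x and y), 70 mm long, from 42 mm below to 28 mm above this point; then a collar 32 mm across (underside 48 mm below this point) and a straight blade 6 mm thick, 60 mm long. In the stand the blade hangs in the hole and the collar rests on the stand's top.
- tool_tip (a point): Tip of the tool's blade, on the tool's axis, 108 mm below the grip point. Hanging in the stand it is 60 mm below the mouth.
- hub1_mid (a point): Centre (half-way up) of hub 1: a loose blue block 54 x 54 x 44 mm, 250 g nominal, with a round through-bore 39 mm wide down its middle (z axis = bore axis, points up; x and y across its flat sides). Starts on the black mat. Absent in some runs.
- burr1 (a joint): How far (rad) the burr of hub 1 has been peeled round its bore. 0 = not begun, 6.2 = peeled the full way round, against its stop; grows anticlockwise seen from above, never returns by itself, and stays where it is left. The curl stands in the hub's +x direction at 0, and at angle v from it at value v.
- curl1: Burr curl of hub 1: small bright steel nub at the bore's upper edge. Origin on the bore axis at the hub's underside, x axis towards the nub. It is 4 mm thick along the edge, spans 12.5 to 18.5 mm from the axis, from 10 mm below the hub's top to 3 mm above. The blade, upright in the bore along the wall, tip about 12 mm below the hub's top, pushes it round with about 1.3 N.
- hub2_mid (a point): Centre (half-way up) of hub 2: a loose blue block 54 x 54 x 44 mm, 250 g nominal, with a round through-bore 39 mm wide down its middle (z axis = bore axis, points up; x and y across its flat sides). Starts on the black mat. Absent in some runs.
- burr2 (a joint): How far (rad) the burr of hub 2 has been peeled round its bore. 0 = not begun, 6.2 = peeled the full way round, against its stop; grows anticlockwise seen from above, never returns by itself, and stays where it is left. The curl stands in the hub's +x direction at 0, and at angle v from it at value v.
- curl2: Burr curl of hub 2: small bright steel nub at the bore's upper edge. Origin on the bore axis at the hub's underside, x axis towards the nub. It is 4 mm thick along the edge, spans 12.5 to 18.5 mm from the axis, from 10 mm below the hub's top to 3 mm above. The blade, upright in the bore along the wall, tip about 12 mm below the hub's top, pushes it round with about 1.3 N.
- hub3_mid (a point): Centre (half-way up) of hub 3: a loose blue block 54 x 54 x 44 mm, 250 g nominal, with a round through-bore 39 mm wide down its middle (z axis = bore axis, points up; x and y across its flat sides). Starts on the black mat. Absent in some runs.
- burr3 (a joint): How far (rad) the burr of hub 3 has been peeled round its bore. 0 = not begun, 6.2 = peeled the full way round, against its stop; grows anticlockwise seen from above, never returns by itself, and stays where it is left. The curl stands in the hub's +x direction at 0, and at angle v from it at value v.
- curl3: Burr curl of hub 3: small bright steel nub at the bore's upper edge. Origin on the bore axis at the hub's underside, x axis towards the nub. It is 4 mm thick along the edge, spans 12.5 to 18.5 mm from the axis, from 10 mm below the hub's top to 3 mm above. The blade, upright in the bore along the wall, tip about 12 mm below the hub's top, pushes it round with about 1.3 N.
- cup_a: Bystander, leave alone: blue suction cup, 56 mm wide, 28 mm high. Origin at its underside.
- cup_b: Bystander, leave alone: blue suction cup, 56 mm wide, 28 mm high. Origin at its underside.
- oil: Bystander, leave alone: white bottle with red cap, 48 mm wide, 130 mm high. Origin at its underside.
- wrench: Bystander, leave alone: wrench lying flat. Origin at its underside.
- driver: Bystander, leave alone: screwdriver lying flat. Origin at its underside.
- gauge: Bystander, leave alone: dark steel gauge block 70 x 45 x 30 mm. Origin at its underside.
Mind the look-alikes: they are no part of the job. Leave any pink look-alike of the part that bears tool_grip alone.

How it is judged:
By the outcome, as a careful person would: the job done as asked, in the order asked, and still so for the second after the job is handed in, with the robot touching nothing.
Of hub1, hub2, hub3 only 2 to 3 are there at a start; the rules pass over those that are not, and their reading is None.
At some moment in a run one of hub1, hub2, hub3 may be knocked a few centimetres aside while the robot is not near it.
It also fails if it takes over 210 s, if anything falls off the work surface, if the arm or the gripper's body presses on something with over 40 N, if the wrist force passes 120 N, or if a joint passes its speed limit or range.

### The arm

A 6-joint arm with a two-finger parallel gripper is mounted at the origin on the work surface. World frame = base frame: x ahead of the robot, y to its left, z up, the work surface at z = 0. Lengths are in mm, angles in degrees, forces in N, time in s.
With the tool pointing down it reaches from about 350 to 725 mm from the base axis. Payload 4.3 kg.
Tool frame: the origin (TCP) lies midway between the tips of the shut fingers; the grasp point (between the pads) lies 19 mm behind it (ctrl.tcp_to_grasp is the distance from the TCP to the grasp point, in mm); z points along the fingers, y is the line along which they close (so a half turn about z gives the same grasp; the last joint's range is limited). The gripper opens to 85 mm and grips with 20 to 120 N. Pads are 22 mm wide; open, the fingers measure 114 mm over their backs; the gripper's body (76 mm by 85 mm) begins 54 mm behind the grasp point. The pads swing forward as they close: fully open they stand 13 mm farther back than shut.
Start: joints at [-79.773, 21.618, 4.641, 73.018, 0, 83.68], TCP at [163.772, -551.222, 231.329] pointing down, gripper open.
Joint ranges: [-156.06, 156.06], [-48.1, 94.91], [-58.44, 69.94], [-101.28, 121.22], [-78.64, 73.56], [-180, 180]. Speed limits (degrees/s): [147.25, 147.25, 180, 180, 180, 180].

### API

Orientations are given as [roll, pitch, yaw] about the fixed x, y, z axes, in that order (R = Rz(yaw) Ry(pitch) Rx(roll)).
In Python, from rig import monitor, viewer, ticket, ctrl gives the robot as it stands. The module is installed in compiled form; this text tells all that it offers.
- The arm moves only by the shell command python3 -m pendant 'ROWS' [OPENING] [FORCE]. ROWS is a JSON object of lists of equal length, an entry for each row: "slide": the shift along the tool's x, y, z in units of 0.03 m (1.0 is 0.03 m), a list of three; "rotation": the turn, a rotation vector about the tool's x, y, z in units of 0.12 rad (1.0 is 0.12 rad), a list of three. In form: {"slide": [[x, y, z], ...], "rotation": [[ax, ay, az], ...]}. A call has 1 to 5 rows; each row shifts and turns the commanded pose from where the row before left it, along the tool's axes as they then stand; what a row does not reach is not made up. A row lasts 1/12 s, in which the tool goes at most 41.7 mm and 7.16 degrees, less where a joint would pass 70% of its speed; a pose out of reach is approached as far as the arm can. A call with a number of a shift or a turn outside -1 to 1 is refused whole. A call with a gripper value outside its range is refused whole. OPENING is the opening, from -1 (shut) to 1 (fully open), set as the call begins (- or left out, the last holds). The fingers move at their own pace and stop on an object; FORCE is the grip in N (left out, the last holds). Time passes only in rows, so rows that do not move let the fingers close. It gives the time, the measured TCP pose, the force, the opening and the grip force at its end, in the units of the state.
- monitor.sense(): the state, without advancing time (a new reading comes with each control period).
- viewer.camera(name): name is "side" or "top"; returns a dict with "frame" (384x512x3 uint8, blue, green, red), "z_map" (384x512 float32, mm along the optical axis (not along the pixel's ray), 0 where there is no reading), "fx", "fy", "cx", "cy" (pixels), "R" (3x3) and "t" (3): a world point X has camera coordinates R X + t. Camera axes: x right, y down, z forward; pixel columns grow to the right and rows downward; lengths in mm; the calibration is good to about 2 mm. A picture is of the moment at which its call begins.
- ticket.hand_in(): hands the job in; it is judged then, once.
The state is a dict: "clock": time; "joints": joint angles; "joint_vel": joint speeds; "joint_efforts": joint torques, N m; "tcp_pos": TCP position; "tcp_rot": TCP orientation; "force": force on the tool from outside, world axes, zero at the start; "moment": the same for the moment, N m; "finger_gap": finger opening in mm; "grasp_force": force on a finger pad.
Only numpy, scipy, OpenCV 4.12 (cv2) and the standard library are available. Lean on these libraries where they do the work, as an engineer would, in place of code of your own. Each camera call takes 0.05 s, during which the arm holds its last target. There are 200 camera calls.

## Working session

There is one attempt and no reset: what is moved stays moved. The work goes in short steps, Python scripts to look and compute and a shell command to move; the robot and the scene stay as the last step left them, time stands still between calls to the robot, and variables do not carry over. Pictures are saved under pics/ and viewed, at most 14 in all, crops included, and the job is handed in when it is done.

```bash
mkdir -p pics; cat > h.py <<'E'
import numpy as np, cv2
from rig import monitor, viewer, ticket, ctrl
def shot(n,fn=None):
    c=viewer.camera(n)
    if fn: cv2.imwrite('pics/'+fn,c['frame'])
    return c
def ray(c,u,v,z):
    R=np.array(c['R']);t=np.array(c['t']);o=-R.T@t
    d=R.T@np.array([(u-c['cx'])/c['fx'],(v-c['cy'])/c['fy'],1]);return o+d*(z-o[2])/d[2]
def cloud(c):
    R=np.array(c['R']);t=np.array(c['t']);z=c['z_map'];v,u=np.mgrid[:z.shape[0],:z.shape[1]]
    P=np.stack([(u-c['cx'])/c['fx']*z,(v-c['cy'])/c['fy']*z,z],-1);return (P-t)@R
def proj(c,X):
    p=np.array(c['R'])@np.array(X,float)+np.array(c['t']);return c['fx']*p[0]/p[2]+c['cx'],c['fy']*p[1]/p[2]+c['cy']
E
python3 - <<'E'
from h import *
import pickle
s=monitor.sense();print({k:np.round(v,2) for k,v in s.items()},ctrl.tcp_to_grasp)
cs={n:shot(n) for n in('side','top')}
pickle.dump(cs,open('c0.pkl','wb'))
for n,c in cs.items():
    print(n,c['fx'],c['cx'],c['cy'],np.round(-np.array(c['R']).T@c['t']),np.round(c['R'],2).tolist())
    cv2.imwrite(f'pics/{n}0.png',cv2.resize(c['frame'],(800,600)))
E
ls
```

```text
{'clock': np.float64(0.0), 'joints': array([-79.77,  21.66,   4.56,  73.02,   0.  ,  83.68]), 'joint_vel': array([ 0.01,  0.01, -0.  ,  0.02,  0.08,  0.06]), 'joint_efforts': array([-0.000e+00, -4.636e+01,  2.699e+01,  2.000e-02, -0.000e+00,
       -0.000e+00]), 'tcp_pos': array([ 163.67, -550.55,  230.38]), 'tcp_rot': array([-1.7989e+02, -1.0000e-02,  1.6550e+01]), 'force': array([-0.78,  0.13,  0.73]), 'moment': array([ 0.  ,  0.01, -0.03]), 'grasp_force': np.float64(0.0), 'finger_gap': np.float64(85.33)} 18.700000000000003
side 376.0941959306507 252.6403601792642 192.62306833034054 [114. 876. 663.] [[-0.89, -0.45, 0.01], [-0.23, 0.45, -0.86], [0.38, -0.77, -0.51]]
top 371.8364159741313 254.00796787006743 189.3365425687538 [ 309.   10. 1102.] [[-0.05, -1.0, -0.01], [-0.98, 0.05, -0.21], [0.21, -0.01, -0.98]]
c0.pkl
h.py
pics
```

View pics/top0.png

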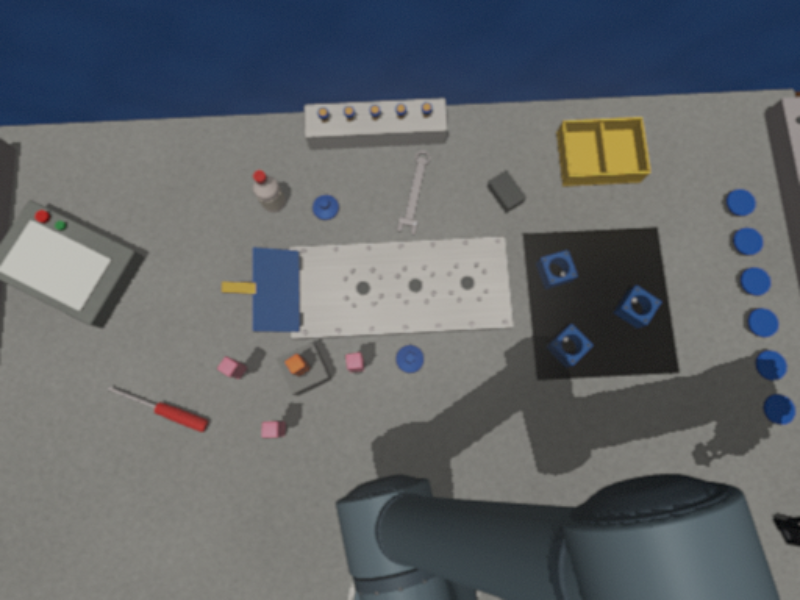

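View pics/side0.png

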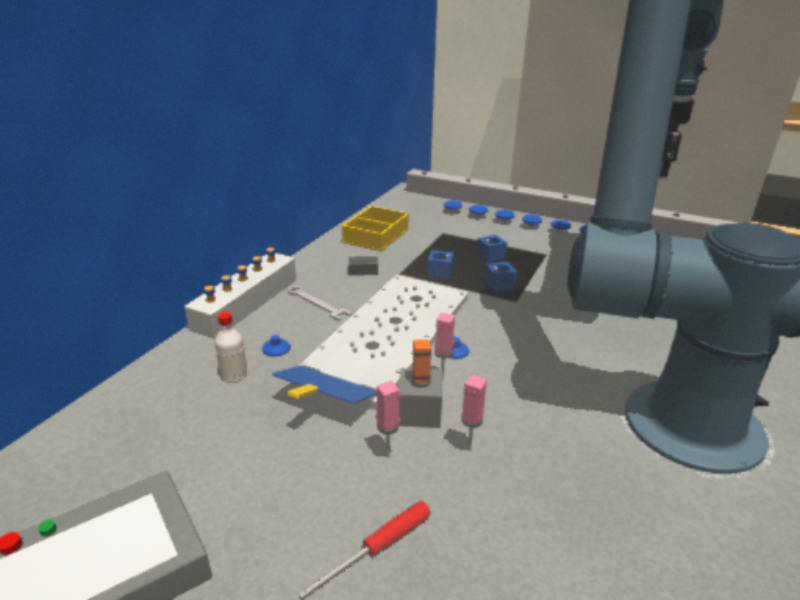

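```bash
cat >> h.py <<'E'
def blobs(c,lo,hi,zlo,zhi,amin=60):
    P=cloud(c);h=cv2.cvtColor(c['frame'],cv2.COLOR_BGR2HSV)
    m=cv2.inRange(h,np.array(lo),np.array(hi))&(((P[...,2]>zlo)&(P[...,2]<zhi)&(c['z_map']>0))*255).astype(np.uint8)
    n,l,s,ce=cv2.connectedComponentsWithStats(m)
    return [(l==i,s[i],ce[i],P[l==i]) for i in range(1,n) if s[i][4]>=amin]
BLUE=((100,90,30),(130,255,255))
def rect(c,m,z):
    co=max(cv2.findContours(m.astype(np.uint8),cv2.RETR_EXTERNAL,cv2.CHAIN_APPROX_NONE)[0],key=cv2.contourArea)
    w=np.array([ray(c,u,v,z)[:2] for u,v in co[:,0]],np.float32)
    return cv2.minAreaRect(w)
E
python3 - <<'E'
from h import *
import pickle
cs=pickle.load(open('c0.pkl','rb'));c=cs['top'];P=cloud(c)
for n in cs:
  print(n)
  for m,s,ce,p in blobs(cs[n],*BLUE,36,52,40):
    r=rect(cs[n],m,44);print('hubtop',ce.round(1),s[4],np.round(np.median(p,0),1),np.round(r[0],1),np.round(r[1],1),round(r[2],1))
  for name,lo,hi,z in(('orange',(5,150,120),(16,255,255),(80,200)),('tab',(20,120,80),(33,255,255),(30,140))):
    for m,s,ce,p in blobs(cs[n],lo,hi,*z,15): print(name,ce.round(1),s[4],p.min(0).round(),p.max(0).round(),np.median(p,0).round(1))
g=cv2.cvtColor(c['frame'],cv2.COLOR_BGR2GRAY)
# pallet & nest holes
m=((g>140)&(P[...,2]>10)&(P[...,2]<26)).astype(np.uint8)
n,l,s,ce=cv2.connectedComponentsWithStats(m);i=1+np.argmax(s[1:,4]);print('pallet',rect(c,l==i,20))
for u,v in((467,283),(415,286),(363,288)):
    u=int(u/1.5625);v=int(v/1.5625);w=g[v-7:v+8,u-7:u+8]
    k=(w<90).astype(np.uint8);_,l,s,ce=cv2.connectedComponentsWithStats(k);j=l[7,7];a=ce[j]+[u-7,v-7]
    print('nest',a,s[j],ray(c,*a,20).round(1), P[v+7,u].round(1))
# shield: blue points z 25-110 near
for mm,s,ce,p in blobs(c,*BLUE,22,110,300):
    if p[:,1].mean()>100:
        q=p;co=np.polyfit(q[:,1],q[:,2],1);print('shield',ce,s[4],np.degrees(np.arctan(co[0])),q.min(0),q.max(0))
im=c['frame'];a=cv2.resize(im[140:250,325:435],(400,400),interpolation=2);b=cv2.resize(im[150:260,135:245],(400,400),interpolation=2)
cv2.imwrite('pics/crop0.png',np.hstack([a,b]))
E
```

```text
side
hubtop [118.4 132.7] 955 [1333.2 -201.6   44.2] [1334.  -843.2] [  44.8 2269.1] 0.0
hubtop [314.6 154.4] 82 [ 495.9 -438.7   41.6] [ 494.9 -435.9] [60.9 64.1] 53.9
hubtop [281.4 164.4] 94 [ 577.5 -289.7   42.8] [ 576.1 -294.5] [54.6 68.8] 15.6
hubtop [320.6 171.9] 110 [ 428.4 -305.9   42.7] [ 428.6 -302.1] [58.7 65.3] 34.3
hubtop [211.3 244.6] 255 [554.  227.9  44.4] [561.5 227.3] [ 21.4 165.9] 89.2
orange [269.7 220.9] 69 [396. 169. 135.] [424. 197. 143.] [408.9 186.6 140.9]
orange [270.  233.8] 85 [396. 185.  90.] [415. 197. 124.] [404.8 190.9 106.6]
tab [239.8 142.3] 430 [ 755. -503.   30.] [ 876. -332.   51.] [ 814.3 -416.9   40.4]
tab [193. 250.] 107 [552. 266.  60.] [572. 323.  88.] [558.8 300.9  77.8]
top
hubtop [177.6 185.4] 667 [564.3 226.5  44. ] [565.9 226. ] [ 51.9 156.7] 87.8
hubtop [357.6 171. ] 223 [ 581.8 -304.    42.8] [ 580.2 -302.9] [55.4 56.6] 14.2
hubtop [410.3 195.2] 236 [ 500.5 -447.7   42.7] [ 500.6 -446. ] [55.8 57.7] 51.0
hubtop [366.2 220.6] 220 [ 433.2 -312.4   43.3] [ 433.1 -310.2] [53.1 54.5] 40.4
orange [188.7 232.4] 85 [400. 165. 137.] [428. 194. 147.] [414.4 178.1 141.3]
tab [386.9  94.7] 725 [ 757. -499.   30.] [ 881. -340.   56.] [ 820.8 -419.5   43. ]
tab [152.3 183.7] 131 [555. 267.  62.] [574. 319.  89.] [564.6 290.5  75.2]
pallet ((565.076171875, -3.023834228515625), (178.88937377929688, 417.2489318847656), 0.06655669212341309)
nest [297.98206278 181.00896861] [  0   0  15  15 223] [ 564.7 -128.7   20. ] [ 543.5 -127.3   18.8]
nest [265. 183.] [  0   0  15  15 225] [563.5 -29.8  20. ] [541.9 -28.5  21. ]
nest [232. 184.] [  0   0  15  15 225] [565.4  68.9  20. ] [544.4  69.8  18.2]
shield [176.12567204 185.45833333] 1488 24.523740761430577 [486.74191556 191.08945285  22.52946388] [644.42341404 268.65594715  66.44895499]
```

View pics/crop0.png

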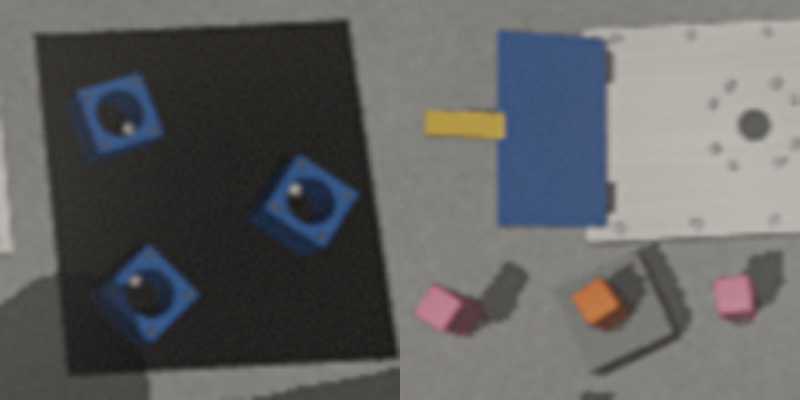

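```bash
python3 - <<'E'
from h import *
import pickle
cs=pickle.load(open('c0.pkl','rb'))
for n,c in cs.items():
  P=cloud(c);g=cv2.cvtColor(c['frame'],cv2.COLOR_BGR2GRAY).astype(float);N=[]
  for X in((564.7,-128.7,20),(563.5,-29.8,20),(565.4,68.9,20)):
    u,v=map(int,proj(c,X));r=9 if n=='top' else 12
    w=g[v-r:v+r+1,u-r:u+r+1];k=(w<w.max()*.62).astype(np.uint8);_,l,s,ce=cv2.connectedComponentsWithStats(k)
    j=1+np.argmax(s[1:,4]);a=ce[j]+[u-r,v-r];N.append(ray(c,*a,20)[:2]);print(n,'nest',s[j],N[-1].round(1))
  print('yaw',np.degrees(np.arctan2(N[0][0]-N[2][0],N[2][1]-N[0][1])))
  hs=cv2.cvtColor(c['frame'],cv2.COLOR_BGR2HSV)
  for m,s,ce,p in blobs(c,(5,120,100),(18,255,255),134,160,10): r=rect(c,m,142);print('tool top',r,s[4])
  for X in((580,-302,44),(500,-446,44),(433,-310,44)):
    u,v=map(int,proj(c,X));r=9
    w=hs[v-r:v+r+1,u-r:u+r+1].astype(int);k=((w[...,1]<70)&(w[...,2]>110)).astype(np.uint8);q=np.argwhere(k)
    if len(q): a=q.mean(0)[::-1]+[u-r,v-r];y=ray(c,*a,46);print('curl',len(q),y.round(1),'ang',np.degrees(np.arctan2(y[1]-X[1],y[0]-X[0])).round())
E
```

```text
side nest [14  0 11  3 21] [ 575.  -219.4]
side nest [10 11  7  4 24] [562.4 -30.5]
side nest [10 11  8  5 28] [562.1  69.8]
yaw 2.5522968110203457
tool top ((408.70025634765625, 186.43753051757812), (24.47332000732422, 29.546030044555664), 27.205150604248047) 79
curl 24 [ 621.7 -340.8   46. ] ang -43.0
curl 152 [ 516.3 -491.7   46. ] ang -70.0
curl 7 [ 441.3 -299.    46. ] ang 53.0
top nest [ 7  5  8  8 47] [ 565.9 -130.9]
top nest [ 6  5  8  7 46] [566.1 -31.4]
top nest [ 6  6  7  7 45] [565.4  68.9]
yaw 0.1426282789129724
tool top ((413.8270263671875, 178.54698181152344), (26.264629364013672, 25.841503143310547), 35.34379577636719) 99
curl 5 [ 566.9 -307.9   46. ] ang -156.0
curl 7 [ 512.4 -432.7   46. ] ang 47.0
curl 4 [ 445.3 -298.8   46. ] ang 42.0
```

```bash
cat >> h.py <<'E'
def st():
    s=monitor.sense();print('t',round(float(s['clock']),2),'tcp',np.round(s['tcp_pos'],1),'rot',np.round(s['tcp_rot'],1),'F',np.round(s['force'],1),'gap',round(float(s['finger_gap']),1),'gf',round(float(s['grasp_force']),1),'j6',np.round(s['joints'][5]),'j1',np.round(s['joints'][0]));return s
def go(x,y,z,yaw=None):
    s=st();c,n=np.cos(np.radians(s['tcp_rot'][2])),np.sin(np.radians(s['tcp_rot'][2]))
    d=np.array([x,y,z])-s['tcp_pos'];print('need slide units',np.round([(c*d[0]+n*d[1])/30,(n*d[0]-c*d[1])/30,-d[2]/30],2),
     'rz units',None if yaw is None else round(-np.radians((yaw-s['tcp_rot'][2]+180)%360-180)/.12,2))
E
A='{"slide":[[0,0,0]],"rotation":[[0,0,0]]}'
python3 -m pendant '{"slide":[[0,0,0],[0,0,0],[0,0,0],[0,0,0],[0,0,0]],"rotation":[[0,0,-1],[0,0,-1],[0,0,-1],[0,0,-1],[0,0,-1]]}' 1 20
python3 -m pendant '{"slide":[[0,0,0],[0,0,0],[0,0,0],[0,0,0],[0,0,0]],"rotation":[[0,0,-1],[0,0,-1],[0,0,-1],[0,0,-1],[0,0,-1]]}'
python3 -m pendant '{"slide":[[0.5,1,0],[0.5,1,0],[0.5,1,0],[0.5,1,0],[0.5,1,0]],"rotation":[[0,0,-0.7],[0,0,0],[0,0,0],[0,0,0],[0,0,0]]}'
python3 -m pendant '{"slide":[[0.5,1,0],[0.5,1,0],[0.5,1,0],[0.5,1,0],[0.5,1,0]],"rotation":[[0,0,0],[0,0,0],[0,0,0],[0,0,0],[0,0,0]]}'
python3 -c "from h import *;go(563,303,130,90)"
```

```text
clock: 0.52
tcp_pos: [163.7, -550.8, 230.8]
tcp_rot: [-180.0, -0.0, 51.3]
force: [0.4, -0.6, 0.8]
finger_gap: 85.2
grasp_force: 0.0
clock: 0.93
tcp_pos: [163.7, -550.8, 230.7]
tcp_rot: [-180.0, -0.1, 85.6]
force: [0.1, 0.2, 0.1]
finger_gap: 85.8
grasp_force: 0.0
clock: 1.35
tcp_pos: [315.8, -477.3, 230.8]
tcp_rot: [-180.0, -0.1, 90.1]
force: [0.7, -0.8, -0.3]
finger_gap: 85.4
grasp_force: 0.0
clock: 1.77
tcp_pos: [465.7, -401.9, 230.8]
tcp_rot: [-180.0, -0.0, 90.1]
force: [1.3, -0.1, -0.0]
finger_gap: 85.4
grasp_force: 0.0
t 1.77 tcp [ 465.7 -401.9  230.8] rot [-180.    -0.    90.1] F [ 1.3 -0.1 -0. ] gap 85.4 gf 0.0 j6 43.0 j1 -47.0
need slide units [23.49  3.29  3.36] rz units 0.02
```

```bash
P='0'
python3 -m pendant '{"slide":[[1,0.6,0],[1,0.6,0],[1,0.7,0],[1,0.7,0],[1,0.69,0]],"rotation":[[0,0,0],[0,0,0],[0,0,0],[0,0,0],[0,0,0]]}' >/dev/null
python3 -m pendant '{"slide":[[1,0,0],[1,0,0],[1,0,0],[1,0,0],[1,0,0]],"rotation":[[0,0,0],[0,0,0],[0,0,0],[0,0,0],[0,0,0]]}' >/dev/null
python3 -m pendant '{"slide":[[1,0,0],[1,0,0],[1,0,0],[1,0,0],[1,0,0]],"rotation":[[0,0,0],[0,0,0],[0,0,0],[0,0,0],[0,0,0]]}' >/dev/null
python3 -m pendant '{"slide":[[1,0,0],[1,0,0],[1,0,0],[1,0,0],[1,0,0]],"rotation":[[0,0,0],[0,0,0],[0,0,0],[0,0,0],[0,0,0]]}' >/dev/null
python3 -m pendant '{"slide":[[1,0,0],[1,0,0],[1,0,0],[0.49,0,0],[0,0,0]],"rotation":[[0,0,0],[0,0,0],[0,0,0],[0,0,0],[0,0,0]]}' >/dev/null
python3 -m pendant '{"slide":[[0,0,0.7],[0,0,0.9],[0,0,0.9],[0,0,0.8],[0,0,0]],"rotation":[[0,0,0],[0,0,0],[0,0,0],[0,0,0],[0,0,0]]}'
python3 - <<'E'
from h import *
go(563,303,57,90)
a=shot('top')['frame'];b=shot('side')['frame']
cv2.imwrite('pics/tab1.png',np.hstack([cv2.resize(a[110:270,90:250],(400,400),interpolation=2),cv2.resize(b[150:310,130:290],(400,400),interpolation=2)]))
E
```

```text
clock: 4.27
tcp_pos: [558.3, 298.6, 126.4]
tcp_rot: [-179.5, 0.3, 90.0]
force: [-0.6, -0.4, -1.3]
finger_gap: 85.5
grasp_force: 0.0
t 4.27 tcp [558.3 298.6 126.4] rot [-179.5    0.3   90. ] F [-0.6 -0.4 -1.3] gap 85.5 gf 0.0 j6 112.0 j1 22.0
need slide units [0.15 0.16 2.31] rz units 0.0
```

View pics/tab1.png

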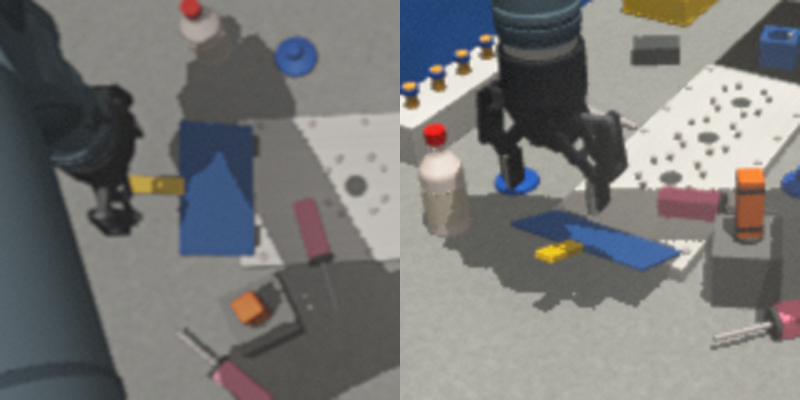

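```bash
python3 -m pendant '{"slide":[[0.15,0.16,0.7],[0,0,0.8],[0,0,0.7],[0,0,0.1],[0,0,0]],"rotation":[[0,0,0],[0,0,0],[0,0,0],[0,0,0],[0,0,0]]}' >/dev/null
python3 -m pendant '{"slide":[[0,0,0],[0,0,0],[0,0,0],[0,0,0],[0,0,0]],"rotation":[[0,0,0],[0,0,0],[0,0,0],[0,0,0],[0,0,0]]}' -1 20 >/dev/null
python3 -m pendant '{"slide":[[0,0,0],[0,0,0],[0,0,0],[0,0,0],[0,0,0]],"rotation":[[0,0,0],[0,0,0],[0,0,0],[0,0,0],[0,0,0]]}' 
python3 - <<'E'
from h import *
st()
th=np.arctan2(76-24,113.7);r=125
pp=None
for a in np.linspace(th,np.pi/2,13):
    p=np.array([189.5+r*np.cos(a),24+r*np.sin(a)])
    if pp is not None: d=p-pp;print(np.round([d[0]/30,-d[1]/30],2),end=' ')
    pp=p
E
```

```text
clock: 5.62
tcp_pos: [564.4, 306.9, 63.3]
tcp_rot: [-179.8, -0.1, 90.2]
force: [-5.5, 2.0, 3.1]
finger_gap: 19.3
grasp_force: 25.3
t 5.62 tcp [564.4 306.9  63.3] rot [-1.798e+02 -1.000e-01  9.020e+01] F [-5.5  2.   3.1] gap 19.3 gf 25.3 j6 113.0 j1 23.0
[-0.18 -0.35] [-0.21 -0.33] [-0.25 -0.31] [-0.27 -0.29] [-0.3  -0.26] [-0.32 -0.23] [-0.34 -0.2 ] [-0.36 -0.16] [-0.37 -0.13] [-0.39 -0.09] [-0.39 -0.06] [-0.4  -0.02]
```

```bash
python3 -m pendant '{"slide":[[-0.09,0,-0.18],[-0.1,0,-0.18],[-0.1,0,-0.18],[-0.12,0,-0.17],[-0.13,0,-0.16]],"rotation":[[0,0,0],[0,0,0],[0,0,0],[0,0,0],[0,0,0]]}' | grep -E "pos|force"
python3 -m pendant '{"slide":[[-0.13,0,-0.16],[-0.14,0,-0.15],[-0.14,0,-0.15],[-0.16,0,-0.14],[-0.16,0,-0.13]],"rotation":[[0,0,0],[0,0,0],[0,0,0],[0,0,0],[0,0,0]]}' | grep -E "pos|force"
python3 -m pendant '{"slide":[[-0.17,0,-0.12],[-0.17,0,-0.12],[-0.18,0,-0.11],[-0.18,0,-0.1],[-0.19,0,-0.09]],"rotation":[[0,0,0],[0,0,0],[0,0,0],[0,0,0],[0,0,0]]}' | grep -E "pos|force"
python3 -m pendant '{"slide":[[-0.19,0,-0.08],[-0.2,0,-0.07],[-0.2,0,-0.06],[-0.2,0,-0.05],[-0.2,0,-0.04]],"rotation":[[0,0,0],[0,0,0],[0,0,0],[0,0,0],[0,0,0]]}' | grep -E "pos|force"
python3 -m pendant '{"slide":[[-0.2,0,-0.03],[-0.21,0,-0.03],[-0.21,0,-0.02],[-0.21,0,-0.01],[0,0,0]],"rotation":[[0,0,0],[0,0,0],[0,0,0],[0,0,0],[0,0,0]]}' 
python3 -c "
from h import *
go(564,189.5,136,90);b=shot('side','side2.png');b=b['frame'];cv2.imwrite('pics/s2.png',cv2.resize(b[120:280,120:330],(787,600),interpolation=2))"
```

```text
tcp_pos: [564.5, 290.3, 88.7]
force: [-4.6, 3.6, -4.0]
grasp_force: 24.4
tcp_pos: [564.5, 267.8, 110.4]
force: [-4.1, 2.6, -5.0]
grasp_force: 24.0
tcp_pos: [564.5, 241.3, 126.6]
force: [-5.0, 3.9, -4.4]
grasp_force: 23.9
tcp_pos: [564.6, 212.2, 136.1]
force: [-6.4, 5.3, -2.4]
grasp_force: 23.8
clock: 7.7
tcp_pos: [564.6, 186.1, 138.9]
tcp_rot: [-179.8, -0.0, 90.1]
force: [-5.8, 1.1, -0.3]
finger_gap: 19.3
grasp_force: 22.7
t 7.7 tcp [564.6 186.1 138.9] rot [-179.8   -0.    90.1] F [-5.8  1.1 -0.3] gap 19.3 gf 22.7 j6 102.0 j1 12.0
need slide units [ 0.11 -0.02  0.1 ] rz units 0.01
```

View pics/s2.png

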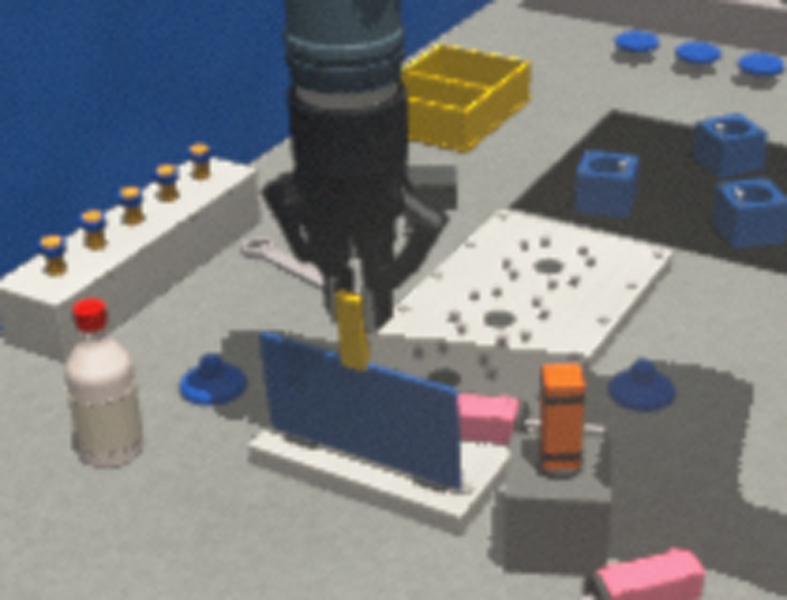

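```bash
python3 -m pendant '{"slide":[[0,0,0],[0,0,0],[0,0,0],[0,0,0],[0,0,0]],"rotation":[[0,0,0],[0,0,0],[0,0,0],[0,0,0],[0,0,0]]}' 1 >/dev/null
python3 -m pendant '{"slide":[[0,0,0],[0,0,0],[0,0,-0.6],[0,0,-0.8],[0,0,-0.8]],"rotation":[[0,0,0],[0,0,0],[0,0,0],[0,0,0],[0,0,0]]}' >/dev/null
python3 -m pendant '{"slide":[[-1,0,-0.5],[-1,0,-0.3],[-1,0,0],[-1,0,0],[-1,0,0]],"rotation":[[0,0,-1],[0,0,-1],[0,0,0],[0,0,0],[0,0,0]]}' >/dev/null
python3 -m pendant '{"slide":[[-1,0,0],[-1,0,0],[-1,0,0],[-1,0,0],[-1,0,0]],"rotation":[[0,0,0],[0,0,0],[0,0,0],[0,0,0],[0,0,0]]}' >/dev/null
python3 -m pendant '{"slide":[[-0.8,0,0],[-0.8,0,0],[0,0,0]],"rotation":[[0,0,0],[0,0,0],[0,0,0]]}' 
python3 - <<'E'
from h import *
go(578.5,-302.4,90,104.2)
for n in('side','top'):
    c=shot(n,n+'3.png')
    for m,s,ce,p in blobs(c,*BLUE,30,125,150):
        if 470<p[:,0].mean()<650 and 150<p[:,1].mean()<260:
            p=p[(p[:,2]>35)&(p[:,2]<105)];u,w,vt=np.linalg.svd(p-np.median(p,0),full_matrices=False);print(n,'shield',len(p),p.min(0).round(),p.max(0).round(),vt[2].round(3))
            q=np.polyfit(p[:,2],p[:,1],1);print('lean deg',np.degrees(np.arctan(q[0])),'y at z24',np.polyval(q,24))
    for m,s,ce,p in blobs(c,*BLUE,36,52,40):
        r=rect(c,m,44);
        if p[:,1].mean()<-200 and p[:,0].mean()<700: print(n,'hub',np.round(r[0],1),np.round(r[1],1),round(r[2],1))
E
```

```text
clock: 9.67
tcp_pos: [640.2, -157.3, 228.4]
tcp_rot: [-180.0, 0.1, 103.6]
force: [-0.5, 0.3, -0.2]
finger_gap: 85.4
grasp_force: 0.0
t 9.67 tcp [ 640.2 -157.3  228.4] rot [-1.800e+02  1.000e-01  1.036e+02] F [-0.5  0.3 -0.2] gap 85.4 gf 0.0 j6 57.0 j1 -19.0
need slide units [-4.22 -3.14  4.61] rz units -0.09
side shield 300 [568. 189.  35.] [637. 199. 105.] [-0.005  0.998 -0.059]
lean deg 3.397377264142829 y at z24 191.36944496774458
side hub [ 494.6 -435.9] [63.2 63.5] 58.3
side hub [ 575.2 -293.3] [55.4 71. ] 14.3
side hub [ 428.4 -302. ] [62.8 61.9] 27.4
top hub [ 500.6 -446.5] [55.1 57. ] 51.0
top hub [ 433.1 -310.2] [53.1 54.5] 40.4
```

```bash
python3 -m pendant '{"slide":[[-1,-0.7,0],[-1,-0.8,0.4],[-1,-0.8,0.9],[-1,-0.8,0.9],[-0.2,-0.04,0.9]],"rotation":[[0,0,-0.09],[0,0,0],[0,0,0],[0,0,0],[0,0,0]]}' >/dev/null
python3 -m pendant '{"slide":[[0,0,0.9],[0,0,0.6],[0,0,0]],"rotation":[[0,0,0],[0,0,0],[0,0,0]]}'
python3 -c "
from h import *
go(578.5,-302.4,8,104.2)"
```

```text
clock: 10.43
tcp_pos: [580.0, -287.1, 92.6]
tcp_rot: [-179.7, -0.4, 104.5]
force: [-0.6, 0.2, -0.1]
finger_gap: 85.4
grasp_force: 0.0
t 10.43 tcp [ 580.  -287.1   92.6] rot [-179.7   -0.4  104.5] F [-0.6  0.2 -0.1] gap 85.4 gf 0.0 j6 44.0 j1 -32.0
need slide units [-0.48 -0.18  2.82] rz units 0.05
```

```bash
python3 -m pendant '{"slide":[[-0.48,-0.18,0],[0,0,0.6],[0,0,0.6],[0,0,0],[0,0,0]],"rotation":[[0,0,0.05],[0,0,0],[0,0,0],[0,0,0],[0,0,0]]}'
python3 -c "
from h import *
go(578.5,-302.4,8,104.2)"
```

```text
clock: 10.85
tcp_pos: [581.7, -305.2, 62.2]
tcp_rot: [-180.0, 0.0, 104.2]
force: [-0.1, 0.4, 0.5]
finger_gap: 85.4
grasp_force: 0.0
t 10.85 tcp [ 581.7 -305.2   62.2] rot [-180.     0.   104.2] F [-0.1  0.4  0.5] gap 85.4 gf 0.0 j6 43.0 j1 -33.0
need slide units [ 0.12 -0.08  1.81] rz units -0.0
```

```bash
python3 -m pendant '{"slide":[[0.12,-0.08,0.4],[0,0,0.6],[0,0,0.6],[0,0,0.2],[0,0,0]],"rotation":[[0,0,0],[0,0,0],[0,0,0],[0,0,0],[0,0,0]]}'>/dev/null
python3 -m pendant '{"slide":[[0,0,0],[0,0,0],[0,0,0],[0,0,0],[0,0,0]],"rotation":[[0,0,0],[0,0,0],[0,0,0],[0,0,0],[0,0,0]]}' -1 40 >/dev/null
python3 -m pendant '{"slide":[[0,0,0],[0,0,0],[0,0,0],[0,0,0],[0,0,0]],"rotation":[[0,0,0],[0,0,0],[0,0,0],[0,0,0],[0,0,0]]}'
python3 -c "
from h import *
go(564.2,-31.2,120,90)"
```

```text
clock: 12.1
tcp_pos: [580.0, -303.3, 9.4]
tcp_rot: [179.8, 0.2, 104.2]
force: [0.7, 0.8, 6.1]
finger_gap: 53.3
grasp_force: 43.5
t 12.1 tcp [ 580.  -303.3    9.4] rot [179.8   0.2 104.2] F [0.7 0.8 6.1] gap 53.3 gf 43.5 j6 43.0 j1 -33.0
need slide units [ 8.92  1.71 -3.69] rz units 2.06
```

```bash
python3 -m pendant '{"slide":[[0,0,-0.5],[0,0,-0.8],[0,0,-0.8],[0,0,-0.8],[0,0,-0.8]],"rotation":[[0,0,0],[0,0,0],[0,0,0.7],[0,0,0.7],[0,0,0.66]]}' >/dev/null
python3 -m pendant '{"slide":[[0.6,-0.1,0],[0.8,-0.1,0],[0.9,-0.1,0],[0.9,-0.1,0],[0.9,-0.1,0]],"rotation":[[0,0,0],[0,0,0],[0,0,0],[0,0,0],[0,0,0]]}' >/dev/null
python3 -m pendant '{"slide":[[0.9,0,0],[0.9,0,0],[0.9,0,0],[0.9,0,0],[0.9,0,0]],"rotation":[[0,0,0],[0,0,0],[0,0,0],[0,0,0],[0,0,0]]}' >/dev/null
python3 -m pendant '{"slide":[[0.9,0,0],[0.9,0,0],[0.9,0,0],[0.6,0,0],[0.5,0,0]],"rotation":[[0,0,0],[0,0,0],[0,0,0],[0,0,0],[0,0,0]]}' >/dev/null
python3 -m pendant '{"slide":[[0,0,0],[0,0,0.9],[0,0,0.9],[0,0,0],[0,0,0]],"rotation":[[0,0,0],[0,0,0],[0,0,0],[0,0,0],[0,0,0]]}' >/dev/null
python3 - <<'E'
from h import *
go(564.3,69.2,30,90)
a=shot('top');b=shot('side')
u,v=map(int,proj(a,(564,69,40)));U,V=map(int,proj(b,(564,69,50)))
cv2.imwrite('pics/n2.png',np.hstack([cv2.resize(a['frame'][v-40:v+40,u-40:u+40],(400,400),interpolation=2),cv2.resize(b['frame'][V-50:V+50,U-50:U+50],(400,400),interpolation=2)]))
print(u,v,U,V)
for n,c in(('top',a),('side',b)):
  for m,s,ce,p in blobs(c,*BLUE,50,110,40):
    if 400<p[:,0].mean()<700: print(n,ce,s[4],p.min(0).round(1),p.max(0).round(1))
E
```

```text
t 14.18 tcp [561.1  68.9  62.8] rot [-179.7    0.    89.9] F [-0.2  0.7 -2.3] gap 53.5 gf 43.7 j6 91.0 j1 1.0
need slide units [0.01 0.11 1.09] rz units -0.01
231 182 237 212
side [235.69794721 205.41935484] 341 [532.8  44.   55.9] [587.4  98.8 101. ]
side [216.44604317 226.54796163] 834 [482.2 189.6  50. ] [639.  199.1 109.7]
```

View pics/n2.png

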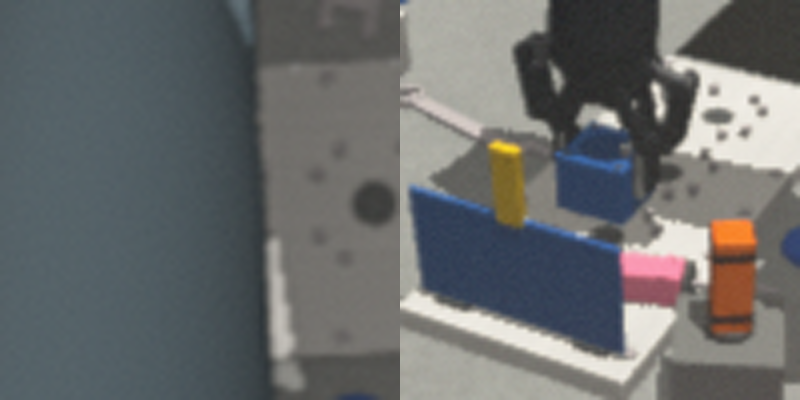

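```bash
python3 - <<'E'
from h import *
c=shot('side')
for m,s,ce,p in blobs(c,*BLUE,50,110,40):
    if 500<p[:,0].mean()<600 and p[:,1].mean()<120:
        f=p[(p[:,2]<90)&(p[:,2]>62)&(p[:,1]>75)]
        t=p[p[:,2]>94]
        print('face y',np.percentile(f[:,1],[10,50,90]).round(1),'x',np.percentile(f[:,0],[1,50,99]).round(1),'top',t.min(0),t.max(0))
        g=f;print('slope',np.polyfit(g[:,0],g[:,1],1))
E
```

```text
face y [92.8 95.5 97.1] x [534.4 554.  584.7] top [533.91448119  42.50655779  94.0535665 ] [588.96053772  99.55285287 103.39443763]
slope [ 0.0692256  56.35664169]
```

```bash
python3 -m pendant '{"slide":[[0.03,0.09,0.3],[0,0,0.3],[0,0,0],[0,0,0]],"rotation":[[0,0,0],[0,0,0],[0,0,0],[0,0,0]]}'|grep -E "pos|^force"
python3 -m pendant '{"slide":[[0,0,0.1],[0,0,0.1],[0,0,0.1],[0,0,0],[0,0,0]],"rotation":[[0,0,0],[0,0,0],[0,0,0],[0,0,0],[0,0,0]]}'|grep -E "pos|^force"
python3 -m pendant '{"slide":[[0,0,0.05],[0,0,0.05],[0,0,0.05],[0,0,0.05],[0,0,0]],"rotation":[[0,0,0],[0,0,0],[0,0,0],[0,0,0],[0,0,0]]}'|grep -E "pos|^force"
```

```text
tcp_pos: [565.3, 70.4, 45.5]
force: [-0.1, 0.0, -2.0]
tcp_pos: [565.9, 70.4, 37.0]
force: [-0.1, 0.1, -2.9]
tcp_pos: [565.9, 70.4, 30.9]
force: [-0.3, 0.1, -2.3]
```

```bash
python3 -m pendant '{"slide":[[0,0,0.03],[0,0,0.03],[0,0,0],[0,0,0]],"rotation":[[0,0,0],[0,0,0],[0,0,0],[0,0,0]]}'|grep -E "pos|^force"
python3 -m pendant '{"slide":[[0,0,0],[0,0,0],[0,0,0],[0,0,0],[0,0,0]],"rotation":[[0,0,0],[0,0,0],[0,0,0],[0,0,0],[0,0,0]]}' 1 | grep -E "gap|pos|^force"
python3 -m pendant '{"slide":[[0,0,0],[0,0,0],[0,0,-0.5],[0,0,-0.8],[0,0,-0.8]],"rotation":[[0,0,0],[0,0,0],[0,0,0],[0,0,0],[0,0,0]]}' >/dev/null
python3 -m pendant '{"slide":[[-0.9,-0.4,-0.5],[-0.9,-0.4,-0.3],[-0.9,-0.4,0],[-0.9,-0.4,0],[-0.9,-0.4,0]],"rotation":[[0,0,-1],[0,0,-1],[0,0,-1],[0,0,-1],[0,0,-1]]}' >/dev/null
python3 -m pendant '{"slide":[[0,0,0],[0,0,0],[0,0,0]],"rotation":[[0,0,-0.85],[0,0,0],[0,0,0]]}'
python3 - <<'E'
from h import *
go(431.5,-309.7,70,130.4)
for n in('side','top'):
    c=shot(n,n+'4.png')
    for m,s,ce,p in blobs(c,*BLUE,36,75,40):
        if p[:,0].mean()<700 and p[:,1].mean()<150: 
          zt=np.percentile(p[:,2],80);r=rect(c,m,44 if zt<55 else 64);print(n,'hub',s[4],'ztop',zt.round(1),np.round(r[0],1),np.round(r[1],1),round(r[2],1))
E
```

```text
tcp_pos: [566.3, 70.4, 29.5]
force: [0.2, -0.4, -2.3]
tcp_pos: [566.4, 70.4, 29.7]
force: [-0.4, -0.4, 0.2]
finger_gap: 85.5
clock: 17.33
tcp_pos: [540.1, -72.9, 116.4]
tcp_rot: [180.0, -0.0, 130.0]
force: [0.0, 0.3, -0.0]
finger_gap: 85.5
grasp_force: 0.0
t 17.33 tcp [540.1 -72.9 116.4] rot [180.  -0. 130.] F [ 0.   0.3 -0. ] gap 85.5 gf 0.0 j6 36.0 j1 -14.0
need slide units [-3.72 -7.85  1.55] rz units -0.06
side hub 83 ztop 44.1 [ 494.3 -434.3] [61.3 67.2] 52.1
side hub 112 ztop 43.9 [ 428.5 -302.1] [60.1 64.3] 32.1
side hub 301 ztop 62.9 [553.8  88.9] [67.2 87.2] 3.1
top hub 153 ztop 64.4 [564.7  68.7] [53.  51.3] 3.0
top hub 232 ztop 44.7 [ 500.6 -446.5] [55.1 57. ] 51.0
top hub 229 ztop 44.9 [ 433.1 -310.2] [53.1 54.5] 40.4
```

```bash
python3 -m pendant '{"slide":[[-0.4,-0.9,0],[-0.45,-0.95,0],[-0.45,-0.95,0],[-0.45,-0.95,0],[-0.45,-0.95,0]],"rotation":[[0,0,-0.06],[0,0,0],[0,0,0],[0,0,0],[0,0,0]]}' >/dev/null
python3 -m pendant '{"slide":[[-0.45,-0.95,0],[-0.45,-0.95,0],[-0.45,-0.95,0],[-0.2,-0.29,0],[0,0,0.5]],"rotation":[[0,0,0],[0,0,0],[0,0,0],[0,0,0],[0,0,0]]}' >/dev/null
python3 -m pendant '{"slide":[[0,0,0.5],[0,0,0.4],[0,0,0],[0,0,0]],"rotation":[[0,0,0],[0,0,0],[0,0,0],[0,0,0]]}' >/dev/null
python3 -c "
from h import *
go(432.8,-310.2,9,130.4)"
```

```text
t 18.6 tcp [ 434.7 -309.8   74. ] rot [-1.800e+02 -1.000e-01  1.307e+02] F [-0.4  0.6 -0. ] gap 85.5 gf 0.0 j6 7.0 j1 -42.0
need slide units [ 0.03 -0.06  2.17] rz units 0.04
```

```bash
python3 -m pendant '{"slide":[[0.03,-0.06,0.5],[0,0,0.6],[0,0,0.6],[0,0,0.47],[0,0,0]],"rotation":[[0,0,0.04],[0,0,0],[0,0,0],[0,0,0],[0,0,0]]}'>/dev/null
python3 -m pendant '{"slide":[[0,0,0],[0,0,0],[0,0,0],[0,0,0],[0,0,0]],"rotation":[[0,0,0],[0,0,0],[0,0,0],[0,0,0],[0,0,0]]}' -1 40 >/dev/null
python3 -m pendant '{"slide":[[0,0,0],[0,0,0],[0,0,0],[0,0,0],[0,0,0]],"rotation":[[0,0,0],[0,0,0],[0,0,0],[0,0,0],[0,0,0]]}'
python3 -m pendant '{"slide":[[0,0,-0.5],[0,0,-0.8],[0,0,-0.8],[0,0,-0.8],[0,0,-0.8]],"rotation":[[0,0,0],[0,0,1],[0,0,1],[0,0,1],[0,0,1]]}' >/dev/null
python3 -m pendant '{"slide":[[0,0,0],[0,0,0],[0,0,0],[0,0,0]],"rotation":[[0,0,1],[0,0,0.88],[0,0,0],[0,0,0]]}' >/dev/null
python3 -c "
from h import *
go(566,-30,65,90)"
```

```text
clock: 19.85
tcp_pos: [434.3, -312.6, 11.1]
tcp_rot: [179.9, 0.2, 130.3]
force: [-0.1, 0.9, 6.5]
finger_gap: 53.5
grasp_force: 44.0
t 20.6 tcp [ 432.4 -311.5  120.2] rot [-180.    -0.    90.1] F [ 0.4 -0.1 -3.1] gap 53.5 gf 43.2 j6 47.0 j1 -43.0
need slide units [9.38 4.46 1.84] rz units 0.01
```

```bash
python3 -m pendant '{"slide":[[0.7,0.35,0],[0.9,0.45,0],[0.9,0.45,0],[0.9,0.45,0],[0.9,0.45,0]],"rotation":[[0,0,0],[0,0,0],[0,0,0],[0,0,0],[0,0,0]]}' >/dev/null
python3 -m pendant '{"slide":[[0.9,0.45,0],[0.9,0.45,0],[0.9,0.45,0],[0.9,0.45,0],[0.9,0.4,0]],"rotation":[[0,0,0],[0,0,0],[0,0,0],[0,0,0],[0,0,0]]}' >/dev/null
python3 -m pendant '{"slide":[[0.57,0.14,0],[0,0,0.9],[0,0,0.9],[0,0,0],[0,0,0]],"rotation":[[0,0,0],[0,0,0],[0,0,0],[0,0,0],[0,0,0]]}' >/dev/null
python3 -m pendant '{"slide":[[0,0,0],[0,0,0]],"rotation":[[0,0,0],[0,0,0]]}' >/dev/null
python3 - <<'E'
from h import *
go(565.5,-30.2,31,90)
c=shot('side')
for m,s,ce,p in blobs(c,*BLUE,50,130,40):
    if 500<p[:,0].mean()<600 and p[:,1].mean()<40:
        f=p[(p[:,2]<88)&(p[:,2]>62)&(p[:,1]>-25)]
        print(len(p),'face y',np.percentile(f[:,1],[10,50,90]).round(1),'x',np.percentile(f[:,0],[1,50,99]).round(1),p[:,2].max())
E
```

```text
t 22.02 tcp [569.2 -31.4  68. ] rot [179.8   0.   89.9] F [ 0.2  0.4 -3.2] gap 53.7 gf 43.7 j6 81.0 j1 -10.0
need slide units [ 0.04 -0.12  1.23] rz units -0.01
295 face y [-9.  -3.6 -1.5] x [539.7 561.8 590.3] 102.7685050752008
```

```bash
python3 -m pendant '{"slide":[[0.01,-0.1,0.3],[0,0,0.3],[0,0,0.1],[0,0,0],[0,0,0]],"rotation":[[0,0,0],[0,0,0],[0,0,0],[0,0,0],[0,0,0]]}'|grep -E "pos|^force"
python3 -m pendant '{"slide":[[0,0,0.1],[0,0,0.1],[0,0,0.1],[0,0,0],[0,0,0]],"rotation":[[0,0,0],[0,0,0],[0,0,0],[0,0,0],[0,0,0]]}'|grep -E "pos|^force"
python3 -m pendant '{"slide":[[0,0,0.05],[0,0,0.05],[0,0,0.05],[0,0,0],[0,0,0]],"rotation":[[0,0,0],[0,0,0],[0,0,0],[0,0,0],[0,0,0]]}'|grep -E "pos|^force"
```

```text
tcp_pos: [564.3, -30.5, 44.8]
force: [1.4, 0.7, -2.5]
tcp_pos: [564.7, -30.5, 36.1]
force: [0.5, -0.5, -2.8]
tcp_pos: [564.9, -30.6, 31.8]
force: [0.1, 0.4, -2.6]
```

```bash
python3 -m pendant '{"slide":[[0,0,0.03],[0,0,0],[0,0,0]],"rotation":[[0,0,0],[0,0,0],[0,0,0]]}'|grep -E "pos|^force"
python3 -m pendant '{"slide":[[0,0,0],[0,0,0],[0,0,0],[0,0,0],[0,0,0]],"rotation":[[0,0,0],[0,0,0],[0,0,0],[0,0,0],[0,0,0]]}' 1 | grep -E "gap|pos|^force"
python3 -m pendant '{"slide":[[0,0,0],[0,0,0],[0,0,-0.5],[0,0,-0.8],[0,0,-0.8]],"rotation":[[0,0,0],[0,0,0],[0,0,0],[0,0,0],[0,0,0]]}' >/dev/null
python3 -m pendant '{"slide":[[-0.9,0,-0.5],[-0.9,0,-0.3],[-0.9,-0.2,0],[-0.9,-0.2,0],[-0.9,-0.2,0]],"rotation":[[0,0,0],[0,0,0],[0,0,0],[0,0,0],[0,0,0]]}' >/dev/null
python3 -m pendant '{"slide":[[-0.9,-0.2,0],[-0.9,-0.2,0],[-0.9,-0.2,0],[-0.9,-0.2,0],[-0.9,-0.2,0]],"rotation":[[0,0,0],[0,0,0],[0,0,0],[0,0,0],[0,0,0]]}' >/dev/null
python3 -m pendant '{"slide":[[-0.9,-0.2,0],[-0.9,-0.2,0],[-0.9,-0.1,0],[-0.8,0,0],[-0.4,0,0]],"rotation":[[0,0,0],[0,0,0],[0,0,0],[0,0,0],[0,0,0]]}' >/dev/null
python3 -m pendant '{"slide":[[0,0,0],[0,0,0],[0,0,0.3],[0,0,0.3],[0,0,0]],"rotation":[[0,0,1],[0,0,1],[0,0,1],[0,0,1],[0,0,1]]}' >/dev/null
python3 -m pendant '{"slide":[[0,0,0],[0,0,0],[0,0,0]],"rotation":[[0,0,0.67],[0,0,0],[0,0,0]]}' >/dev/null
python3 - <<'E'
from h import *
go(500.6,-446.5,9,51)
for n in('top','side'):
    c=shot(n)
    for m,s,ce,p in blobs(c,*BLUE,36,75,40):
        if p[:,0].mean()<700 and p[:,1].mean()<150: 
          zt=np.percentile(p[:,2],80);r=rect(c,m,44 if zt<55 else 64);print(n,'hub',s[4],'ztop',zt.round(1),np.round(r[0],1),np.round(r[1],1),round(r[2],1))
E
```

```text
tcp_pos: [565.1, -30.6, 31.2]
force: [-0.9, 1.2, -0.9]
tcp_pos: [565.2, -30.6, 31.1]
force: [-0.2, -0.3, -0.5]
finger_gap: 85.4
t 26.32 tcp [ 501.4 -417.5   99.9] rot [-180.     0.    51.1] F [-0.   0.2  0.4] gap 85.3 gf 0.0 j6 84.0 j1 -45.0
need slide units [-0.77  0.59  3.03] rz units 0.01
top hub 140 ztop 64.5 [563.6 -30.1] [48.8 50.3] 87.1
top hub 140 ztop 64.8 [564.4  70.4] [49.1 53. ] 88.2
top hub 82 ztop 44.6 [ 513.5 -432. ] [17.6 53.9] 48.6
side hub 75 ztop 43.3 [ 493.8 -436.1] [57.1 61.8] 43.2
side hub 181 ztop 63.5 [551.4  -8.8] [64.8 89. ] 5.5
side hub 300 ztop 63.1 [553.4  88.6] [65.5 90.5] 9.6
```

```bash
python3 -m pendant '{"slide":[[-0.4,0.3,0.3],[-0.37,0.29,0.5],[0,0,0.3],[0,0,0],[0,0,0]],"rotation":[[0,0,0],[0,0,0],[0,0,0],[0,0,0],[0,0,0]]}'>/dev/null
python3 -c "
from h import *
go(500.6,-446.5,9,51)"
```

```text
t 26.83 tcp [ 499.7 -445.9   65.8] rot [-179.8   -0.    50.9] F [ 0.3  0.7 -1.1] gap 85.6 gf 0.0 j6 82.0 j1 -47.0
need slide units [0.   0.03 1.89] rz units -0.01
```

```bash
python3 -m pendant '{"slide":[[0,0.03,0.4],[0,0,0.6],[0,0,0.6],[0,0,0.27],[0,0,0]],"rotation":[[0,0,0],[0,0,0],[0,0,0],[0,0,0],[0,0,0]]}'>/dev/null
python3 -m pendant '{"slide":[[0,0,0],[0,0,0],[0,0,0],[0,0,0],[0,0,0]],"rotation":[[0,0,0],[0,0,0],[0,0,0],[0,0,0],[0,0,0]]}' -1 40 >/dev/null
python3 -m pendant '{"slide":[[0,0,0],[0,0,0],[0,0,0],[0,0,0],[0,0,0]],"rotation":[[0,0,0],[0,0,0],[0,0,0],[0,0,0],[0,0,0]]}'
python3 -m pendant '{"slide":[[0,0,-0.5],[0,0,-0.8],[0,0,-0.8],[0,0,-0.8],[0,0,-0.8]],"rotation":[[0,0,0],[0,0,-1],[0,0,-1],[0,0,-1],[0,0,-1]]}' >/dev/null
python3 -m pendant '{"slide":[[0,0,0],[0,0,0],[0,0,0],[0,0,0]],"rotation":[[0,0,-1],[0,0,-0.67],[0,0,0],[0,0,0]]}' >/dev/null
python3 -c "
from h import *
go(565.5,-130.7,65,90)"
```

```text
clock: 28.08
tcp_pos: [502.2, -448.1, 12.6]
tcp_rot: [179.8, 0.0, 50.9]
force: [-0.2, -0.3, 7.3]
finger_gap: 53.3
grasp_force: 44.4
t 28.83 tcp [ 500.8 -446.7  121.2] rot [-1.799e+02 -1.000e-01  8.980e+01] F [-0.1  0.1 -2.4] gap 53.6 gf 43.6 j6 43.0 j1 -47.0
need slide units [10.54  2.12  1.87] rz units -0.03
```

```bash
python3 -m pendant '{"slide":[[0.7,0.2,0],[0.9,0.2,0],[0.9,0.2,0],[0.9,0.2,0],[0.9,0.2,0]],"rotation":[[0,0,0],[0,0,0],[0,0,0],[0,0,0],[0,0,0]]}' >/dev/null
python3 -m pendant '{"slide":[[0.9,0.2,0],[0.9,0.2,0],[0.9,0.2,0],[0.9,0.2,0],[0.9,0.2,0]],"rotation":[[0,0,0],[0,0,0],[0,0,0],[0,0,0],[0,0,0]]}' >/dev/null
python3 -m pendant '{"slide":[[0.9,0.12,0],[0.74,0,0],[0,0,0.9],[0,0,0.9],[0,0,0]],"rotation":[[0,0,0],[0,0,0],[0,0,0],[0,0,0],[0,0,0]]}' >/dev/null
python3 -m pendant '{"slide":[[0,0,0],[0,0,0],[0,0,0],[0,0,0]],"rotation":[[0,0,0],[0,0,0],[0,0,0],[0,0,0]]}' >/dev/null
python3 - <<'E'
from h import *
go(565.5,-130.7,32.6,90)
c=shot('side')
for m,s,ce,p in blobs(c,*BLUE,50,130,40):
    if 500<p[:,0].mean()<600 and p[:,1].mean()<-60:
        f=p[(p[:,2]<88)&(p[:,2]>66)&(p[:,1]>-125)]
        print(len(p),'face y',np.percentile(f[:,1],[10,50,90]).round(1),'x',np.percentile(f[:,0],[1,50,99]).round(1),p[:,2].max())
E
```

```text
t 30.42 tcp [ 566.7 -134.9   69.6] rot [1.798e+02 1.000e-01 8.990e+01] F [ 0.8 -0.1 -1.7] gap 53.5 gf 43.5 j6 71.0 j1 -20.0
need slide units [ 0.14 -0.04  1.23] rz units -0.02
258 face y [-112.2 -108.3 -105.4] x [537.6 560.8 586.4] 119.05488093116635
```

```bash
python3 -m pendant '{"slide":[[0.14,-0.02,0.3],[0,0,0.3],[0,0,0.1],[0,0,0],[0,0,0]],"rotation":[[0,0,0],[0,0,0],[0,0,0],[0,0,0],[0,0,0]]}'|grep -E "pos|^force"
python3 -m pendant '{"slide":[[0,0,0.1],[0,0,0.1],[0,0,0.1],[0,0,0],[0,0,0]],"rotation":[[0,0,0],[0,0,0],[0,0,0],[0,0,0],[0,0,0]]}'|grep -E "pos|^force"
python3 -m pendant '{"slide":[[0,0,0.05],[0,0,0.05],[0,0,0.05],[0,0,0],[0,0,0]],"rotation":[[0,0,0],[0,0,0],[0,0,0],[0,0,0],[0,0,0]]}'|grep -E "pos|^force"
```

```text
tcp_pos: [564.1, -129.6, 46.1]
force: [-0.1, 0.1, -0.8]
tcp_pos: [564.5, -129.8, 37.6]
force: [-1.0, 0.0, -1.6]
tcp_pos: [564.6, -129.8, 33.2]
force: [-0.1, -0.1, -2.3]
```

```bash
python3 -m pendant '{"slide":[[0,0,0.02],[0,0,0],[0,0,0]],"rotation":[[0,0,0],[0,0,0],[0,0,0]]}'|grep -E "pos|^force"
python3 -m pendant '{"slide":[[0,0,0],[0,0,0],[0,0,0],[0,0,0],[0,0,0]],"rotation":[[0,0,0],[0,0,0],[0,0,0],[0,0,0],[0,0,0]]}' 1 | grep -E "gap|pos|^force"
python3 -m pendant '{"slide":[[0,0,0],[0,0,0],[0,0,-0.5],[0,0,-0.8],[0,0,-0.8]],"rotation":[[0,0,0],[0,0,0],[0,0,0],[0,0,0],[0,0,0]]}' >/dev/null
python3 -m pendant '{"slide":[[0.3,-0.5,-0.9],[0.3,-0.5,-0.9],[0.3,-0.5,-0.9],[0.9,-0.5,-0.4],[0.9,-0.5,0]],"rotation":[[0,0,0],[0,0,0],[0,0,0],[0,0,0],[0,0,0]]}' >/dev/null
python3 -m pendant '{"slide":[[0.9,-0.5,0],[0.9,-0.5,0],[0.9,-0.5,0],[0.9,-0.5,0],[0.9,-0.5,0]],"rotation":[[0,0,0],[0,0,0],[0,0,0],[0,0,0],[0,0,0]]}' >/dev/null
python3 -m pendant '{"slide":[[0.9,-0.1,0],[0.9,0,0],[0.9,0,0],[0.5,0,0],[0,0,0]],"rotation":[[0,0,0],[0,0,0],[0,0,0],[0,0,0],[0,0,0]]}' >/dev/null
python3 -m pendant '{"slide":[[0,0,0],[0,0,0],[0,0,0],[0,0,0],[0,0,0]],"rotation":[[0,0,-1],[0,0,-1],[0,0,-1],[0,0,-1],[0,0,-1]]}' >/dev/null
python3 -m pendant '{"slide":[[0,0,0],[0,0,0],[0,0,0]],"rotation":[[0,0,0],[0,0,0],[0,0,0]]}' >/dev/null
python3 - <<'E'
from h import *
go(411.5,182.5,97,125)
a=shot('top','top5.png');b=shot('side','side5.png')
u,v=map(int,proj(a,(500,50,40)));U,V=map(int,proj(b,(430,150,90)))
cv2.imwrite('pics/t5.png',np.hstack([cv2.resize(a['frame'][v-75:v+75,u-75:u+75],(400,400),interpolation=2),cv2.resize(b['frame'][V-75:V+75,U-75:U+75],(400,400),interpolation=2)]))
print(u,v,U,V)
for n,c in(('top',a),('side',b)):
  for m,s,ce,p in blobs(c,(5,120,100),(18,255,255),134,160,10): print(n,rect(c,m,142),s[4])
E
```

```text
tcp_pos: [564.8, -129.9, 32.8]
force: [-0.4, -0.5, -2.1]
tcp_pos: [565.0, -129.9, 33.0]
force: [0.4, -0.4, -0.2]
finger_gap: 85.3
t 34.72 tcp [412.3 181.9 188.7] rot [-180.     0.   124.1] F [-0.3 -0.1  0.2] gap 85.4 gf 0.0 j6 72.0 j1 16.0
need slide units [ 0.03 -0.01  3.06] rz units -0.13
238 204 267 227
top ((417.138916015625, 170.0371856689453), (23.27015495300293, 8.461315155029297), 32.2664680480957) 29
side ((407.59515380859375, 188.21401977539062), (24.131263732910156, 34.328182220458984), 24.981647491455078) 82
```

View pics/t5.png

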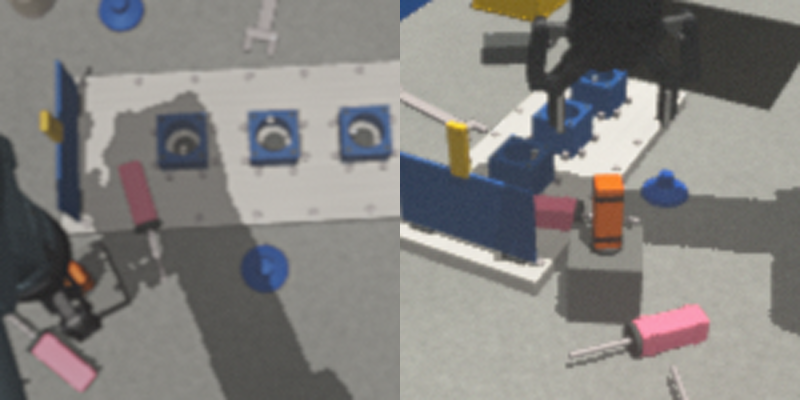

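```bash
python3 -m pendant '{"slide":[[0,0,0.4],[0,0,0.7],[0,0,0.8],[0,0,0.7],[0,0,0.46]],"rotation":[[0,0,0],[0,0,0],[0,0,0],[0,0,0],[0,0,0]]}'>/dev/null
python3 -m pendant '{"slide":[[0,0,0],[0,0,0],[0,0,0],[0,0,0],[0,0,0]],"rotation":[[0,0,0],[0,0,0],[0,0,0],[0,0,0],[0,0,0]]}' -1 60 | grep -E "pos|force|gap"
python3 -m pendant '{"slide":[[0,0,0],[0,0,0],[0,0,0],[0,0,0],[0,0,0]],"rotation":[[0,0,0],[0,0,0],[0,0,0],[0,0,0],[0,0,0]]}'| grep -E "pos|rot|force|gap"
python3 -m pendant '{"slide":[[0,0,0],[0,0,0],[0,0,0]],"rotation":[[0,0,0],[0,0,0],[0,0,0]]}'| grep -E "pos|rot|force|gap"
python3 -c "
from h import *
a=shot('side');U,V=map(int,proj(a,(412,182,110)))
cv2.imwrite('pics/g6.png',cv2.resize(a['frame'][V-50:V+50,U-50:U+50],(500,500),interpolation=2))"
```

```text
tcp_pos: [413.3, 182.7, 98.1]
force: [-0.2, -2.1, 7.1]
finger_gap: 25.9
grasp_force: 19.4
tcp_pos: [413.5, 182.8, 98.2]
tcp_rot: [179.8, 0.1, 124.3]
force: [-0.1, 0.0, 5.6]
finger_gap: 25.1
grasp_force: 59.3
tcp_pos: [413.5, 182.8, 98.2]
tcp_rot: [179.8, 0.1, 124.3]
force: [-1.2, -0.2, 5.6]
finger_gap: 25.3
grasp_force: 59.3
```

View pics/g6.png

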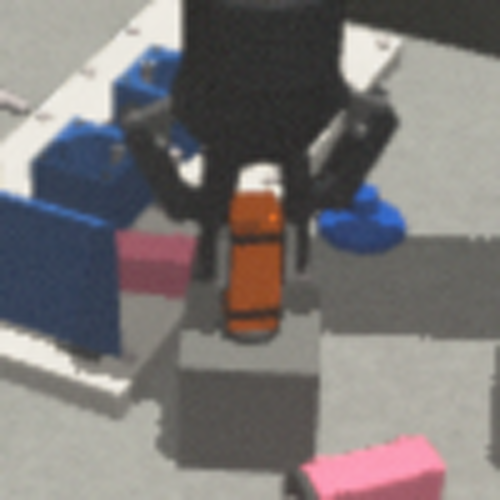

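```bash
python3 -m pendant '{"slide":[[0,0,-0.3],[0,0,-0.6],[0,0,-0.7],[0,0,-0.7],[0,0,-0.6]],"rotation":[[0,0,0],[0,0,0],[0,0,0],[0,0,0],[0,0,0]]}'>/dev/null
python3 -m pendant '{"slide":[[0,0,-0.5],[0,0,-0.2],[0,0,0],[0,0,0],[0,0,0]],"rotation":[[0,0,0],[0,0,0],[0,0,0],[0,0,0],[0,0,0]]}'|grep -E "pos|rot|force|gap"
cat > tip.py <<'E'
from h import *
def tip():
    s=monitor.sense();T=np.array(s['tcp_pos']);c=shot('side');f=c['frame'];g=cv2.cvtColor(f,cv2.COLOR_BGR2GRAY)
    h=cv2.cvtColor(f,cv2.COLOR_BGR2HSV);P=cloud(c)
    near=(c['z_map']>0)&(np.hypot(P[...,0]-T[0],P[...,1]-T[1])<45)&(P[...,2]>T[2]-95)&(P[...,2]<T[2]+60)
    o=near&(h[...,0]>4)&(h[...,0]<19)&(h[...,1]>110)
    b=near&(P[...,2]<T[2]-38)
    right=np.array(c['R'])[0];right[2]=0
    for nm,m in(('grip',o),('blade',b)):
        if not m.sum(): print(nm,'none');continue
        print(nm,m.sum(),P[m].min(0).round(1),P[m].max(0).round(1))
        for v in np.unique(np.where(m)[0])[::4]:
            us=np.where(m[v])[0];zz=P[v,us][:,2].mean()
            print(v,'u',us.min(),us.max(),'pred',round(proj(c,(T[0],T[1],zz))[0],1),'z',zz.round())
    print('right',right, s['tcp_rot'])
E
python3 -c "
from tip import *
tip()"
```

```text
tcp_pos: [411.4, 182.2, 203.9]
tcp_rot: [-179.9, -0.0, 124.3]
force: [-0.1, 0.3, 0.0]
finger_gap: 25.6
grasp_force: 59.0
grip 276 [393.3 171.2 178.1] [422.8 198.4 248.7]
180 u 267 275 pred 271.0 z 247.0
184 u 267 278 pred 271.0 z 246.0
188 u 271 271 pred 270.9 z 238.0
193 u 267 277 pred 270.6 z 223.0
197 u 267 277 pred 270.5 z 212.0
201 u 266 276 pred 270.4 z 201.0
205 u 268 272 pred 270.2 z 190.0
blade 46 [406.8 178.9 112.2] [413.2 186.2 160.5]
213 u 270 271 pred 269.8 z 161.0
217 u 270 271 pred 269.7 z 151.0
221 u 269 271 pred 269.5 z 136.0
225 u 269 271 pred 269.4 z 125.0
229 u 269 271 pred 269.2 z 114.0
right [-0.89411436 -0.44777626  0.        ] [-1.79885439e+02 -3.24654479e-02  1.24284071e+02]
```

```bash
python3 -m pendant '{"slide":[[-0.8,0.3,0],[-0.9,0.32,0],[-0.9,0.32,0],[-0.9,0.32,0],[-0.9,0.32,0]],"rotation":[[0,0,0],[0,0,0],[0,0,0],[0,0,0],[0,0,0]]}'>/dev/null
python3 -m pendant '{"slide":[[-0.9,0.32,0],[-0.7,0.26,0],[0,0,0],[0,0,0],[0,0,0]],"rotation":[[0,0,0],[0,0,0],[0,0,0],[0,0,0],[0,0,0]]}'>/dev/null
python3 -c "
from tip import *
st();tip()"
python3 -m pendant '{"slide":[[0,0,0],[0,0,0],[0,0,0],[0,0,0],[0,0,0]],"rotation":[[0,0,-0.8],[0,0,-1],[0,0,-1],[0,0,-1],[0,0,-1]]}'>/dev/null
python3 -m pendant '{"slide":[[0,0,0],[0,0,0],[0,0,0],[0,0,0],[0,0,0]],"rotation":[[0,0,-1],[0,0,-1],[0,0,-1],[0,0,-1],[0,0,-1]]}'>/dev/null
python3 -m pendant '{"slide":[[0,0,0],[0,0,0],[0,0,0],[0,0,0],[0,0,0]],"rotation":[[0,0,-1],[0,0,-1],[0,0,-1],[0,0,-0.3],[0,0,0]]}'>/dev/null
python3 -m pendant '{"slide":[[0,0,0],[0,0,0],[0,0,0]],"rotation":[[0,0,0],[0,0,0],[0,0,0]]}'>/dev/null
python3 -c "
from tip import *
st();tip()"
```

```text
t 38.08 tcp [566.   70.4 203.9] rot [-1.799e+02 -1.000e-01  1.243e+02] F [-0.  -0.1 -0.7] gap 25.2 gf 59.2 j6 56.0 j1 1.0
grip 235 [547.3  54.5 177.7] [578.   87.3 254.8]
149 u 233 239 pred 235.4 z 247.0
153 u 232 241 pred 235.4 z 245.0
157 u 240 240 pred 235.4 z 235.0
161 u 232 241 pred 235.5 z 222.0
165 u 233 241 pred 235.6 z 210.0
169 u 232 241 pred 235.6 z 197.0
174 u 233 241 pred 235.7 z 183.0
blade 32 [562.1  67.3 111.4] [567.4  74.5 160.9]
179 u 236 237 pred 235.9 z 161.0
183 u 236 237 pred 235.9 z 148.0
187 u 236 237 pred 236.0 z 136.0
191 u 236 237 pred 236.1 z 122.0
right [-0.89411436 -0.44777626  0.        ] [-1.79875604e+02 -1.00520177e-01  1.24286674e+02]
t 39.63 tcp [566.9  70.5 205. ] rot [-180.    -0.  -145.7] F [-0.2 -1.1 -1.2] gap 25.4 gf 59.0 j6 -34.0 j1 1.0
grip 88 [549.5  68.2 179.2] [580.6 110.  262.7]
149 u 231 231 pred 235.1 z 248.0
153 u 230 231 pred 235.1 z 243.0
157 u 230 230 pred 235.2 z 227.0
162 u 231 232 pred 235.2 z 221.0
166 u 231 232 pred 235.3 z 208.0
170 u 231 240 pred 235.4 z 196.0
175 u 232 239 pred 235.5 z 180.0
blade 32 [563.2  69.8 113.4] [568.3  76.3 163.4]
179 u 235 236 pred 235.6 z 163.0
183 u 235 236 pred 235.6 z 150.0
187 u 235 236 pred 235.7 z 137.0
191 u 235 236 pred 235.8 z 124.0
right [-0.89411436 -0.44777626  0.        ] [-1.79999701e+02 -9.79394963e-03 -1.45656391e+02]
```

```bash
cat > circ.py <<'E'
from h import *
def rows(start,n,step=12,r=14.5,lag=np.zeros(2)):
    s=monitor.sense();p=np.radians(s['tcp_rot'][2]);X=np.array([np.cos(p),np.sin(p)]);Y=np.array([np.sin(p),-np.cos(p)])
    a=np.radians(start+step*np.arange(n+1));Q=r*np.stack([np.cos(a),np.sin(a)],1);Q=np.stack([Q@X,Q@Y],1)/30
    acc=np.zeros(2);o=[]
    for k in range(n):
        d=np.round(Q[k+1]-Q[0]-acc,2);acc+=d;o.append([float(d[0])+0.0,float(d[1])+0.0,0])
    for i in range(0,n,5): print(str(o[i:i+5]).replace(' ',''))
E
python3 - <<'E'
from circ import *
import pickle
c=pickle.load(open('c0.pkl','rb'))['top'];f=cv2.imread('pics/top5.png');h=cv2.cvtColor(f,cv2.COLOR_BGR2HSV)
for nm,(x,y) in dict(N2=(564.5,69.5),N1=(563.6,-30.1),N0=(564,-130)).items():
    u,v=proj(c,(x,y,66));best=[]
    for a in range(0,360,15):
        q=proj(c,(x+15.5*np.cos(np.radians(a)),y+15.5*np.sin(np.radians(a)),66));best.append(int(f[int(round(q[1])),int(round(q[0]))].min()))
    print(nm,dict(zip(range(0,360,15),best)))
    im=cv2.resize(f[int(v)-17:int(v)+18,int(u)-17:int(u)+18],(260,260),interpolation=2)
    globals().setdefault('L',[]).append(im)
cv2.imwrite('pics/curls.png',np.hstack(L))
s0=144;r=14.5;a=np.radians(s0);off=np.array([1.65,1.1])
t=np.array([566.3,70])+r*np.array([np.cos(a),np.sin(a)])-off;go(*t,172)
rows(144,35)
E
```

```text
N2 {0: 56, 15: 57, 30: 52, 45: 56, 60: 53, 75: 84, 90: 75, 105: 108, 120: 109, 135: 95, 150: 76, 165: 82, 180: 99, 195: 91, 210: 64, 225: 68, 240: 75, 255: 88, 270: 104, 285: 93, 300: 83, 315: 70, 330: 59, 345: 59}
N1 {0: 124, 15: 149, 30: 94, 45: 87, 60: 134, 75: 134, 90: 152, 105: 144, 120: 109, 135: 84, 150: 85, 165: 91, 180: 80, 195: 95, 210: 93, 225: 120, 240: 149, 255: 122, 270: 101, 285: 83, 300: 65, 315: 62, 330: 67, 345: 64}
N0 {0: 67, 15: 63, 30: 71, 45: 97, 60: 128, 75: 158, 90: 172, 105: 117, 120: 90, 135: 96, 150: 95, 165: 94, 180: 97, 195: 106, 210: 136, 225: 157, 240: 122, 255: 71, 270: 65, 285: 65, 300: 64, 315: 65, 330: 65, 345: 65}
t 39.68 tcp [567.   70.4 205. ] rot [ 180.    -0.  -145.7] F [-0.7  0.1 -1.7] gap 25.6 gf 59.0 j6 -34.0 j1 1.0
need slide units [0.25 0.46 1.1 ] rz units None
[[0.09,-0.04,0],[0.08,-0.07,0],[0.07,-0.07,0],[0.04,-0.09,0],[0.03,-0.1,0]]
[[0.01,-0.1,0],[-0.01,-0.1,0],[-0.04,-0.09,0],[-0.05,-0.09,0],[-0.07,-0.07,0]]
[[-0.08,-0.06,0],[-0.1,-0.04,0],[-0.1,-0.02,0],[-0.1,0.01,0],[-0.1,0.02,0]]
[[-0.09,0.04,0],[-0.08,0.07,0],[-0.06,0.07,0],[-0.05,0.09,0],[-0.03,0.1,0]]
[[-0.01,0.1,0],[0.02,0.1,0],[0.03,0.09,0],[0.05,0.09,0],[0.07,0.07,0]]
[[0.09,0.06,0],[0.09,0.04,0],[0.1,0.02,0],[0.1,-0.01,0],[0.1,-0.02,0]]
[[0.09,-0.04,0],[0.08,-0.07,0],[0.07,-0.07,0],[0.04,-0.09,0],[0.03,-0.1,0]]
```

View pics/curls.png

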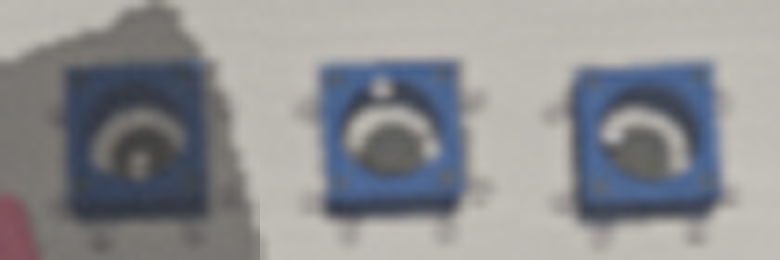

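```bash
python3 -m pendant '{"slide":[[0.13,0.23,0],[0.12,0.23,0.5],[0,0,0.6],[0,0,0],[0,0,0]],"rotation":[[0,0,0],[0,0,0],[0,0,0],[0,0,0],[0,0,0]]}'>/dev/null
python3 -m pendant '{"slide":[[0,0,0],[0,0,0],[0,0,0]],"rotation":[[0,0,0],[0,0,0],[0,0,0]]}'>/dev/null
python3 -c "
from h import *
go(566.3-11.73-1.65,70+8.52-1.1,144.2,-145.7)
a=shot('side');U,V=map(int,proj(a,(566,70,80)))
cv2.imwrite('pics/b7.png',cv2.resize(a['frame'][V-40:V+40,U-40:U+40],(500,500),interpolation=2))"
```

```text
t 40.35 tcp [554.1  77.3 173. ] rot [-1.799e+02  1.000e-01 -1.457e+02] F [ 0.5 -1.1 -1.7] gap 25.0 gf 59.1 j6 -33.0 j1 1.0
need slide units [0.03 0.03 0.96] rz units 0.01
```

View pics/b7.png

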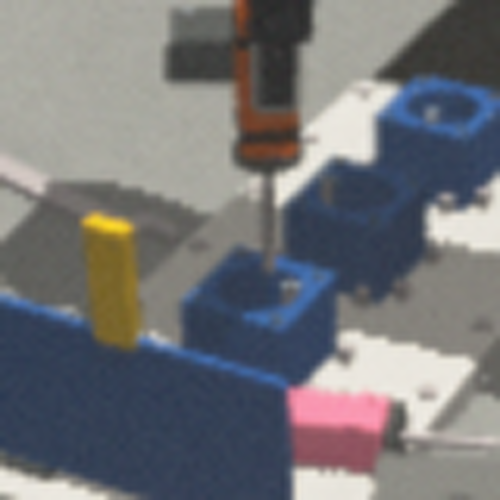

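```bash
python3 -m pendant '{"slide":[[0.03,0.03,0.3],[0,0,0.3],[0,0,0.3],[0,0,0.06],[0,0,0]],"rotation":[[0,0,0],[0,0,0],[0,0,0],[0,0,0],[0,0,0]]}'|grep -E "pos|^force"
python3 -m pendant '{"slide":[[0,0,0],[0,0,0],[0,0,0]],"rotation":[[0,0,0],[0,0,0],[0,0,0]]}'|grep -E "pos|^force"
python3 -m pendant '{"slide":[[0.09,-0.04,0],[0.08,-0.07,0],[0.07,-0.07,0],[0.04,-0.09,0],[0.03,-0.1,0]],"rotation":[[0,0,0],[0,0,0],[0,0,0],[0,0,0],[0,0,0]]}'|grep -E "pos|^force"
python3 -c "
from h import *
a=shot('side');U,V=map(int,proj(a,(566,70,80)))
cv2.imwrite('pics/b8.png',cv2.resize(a['frame'][V-25:V+25,U-25:U+25],(400,400),interpolation=2))"
```

```text
tcp_pos: [550.7, 77.5, 141.5]
force: [0.0, -0.1, -0.9]
tcp_pos: [552.3, 77.6, 143.5]
force: [-0.5, -0.3, -1.2]
tcp_pos: [550.4, 63.3, 143.4]
force: [-0.9, 1.9, -0.2]
```

View pics/b8.png

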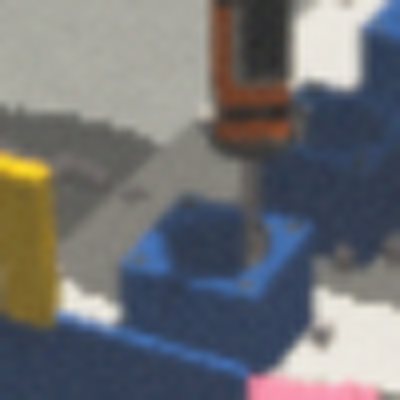

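```bash
python3 -m pendant '{"slide":[[0.01,-0.1,0],[-0.01,-0.1,0],[-0.04,-0.09,0],[-0.05,-0.09,0],[-0.07,-0.07,0]],"rotation":[[0,0,0],[0,0,0],[0,0,0],[0,0,0],[0,0,0]]}'|grep -E "pos|^force"
python3 -m pendant '{"slide":[[-0.08,-0.06,0],[-0.1,-0.04,0],[-0.1,-0.02,0],[-0.1,0.01,0],[-0.1,0.02,0]],"rotation":[[0,0,0],[0,0,0],[0,0,0],[0,0,0],[0,0,0]]}'|grep -E "pos|^force"
python3 -m pendant '{"slide":[[-0.09,0.04,0],[-0.08,0.07,0],[-0.06,0.07,0],[-0.05,0.09,0],[-0.03,0.1,0]],"rotation":[[0,0,0],[0,0,0],[0,0,0],[0,0,0],[0,0,0]]}'|grep -E "pos|^force"
python3 -c "
from h import *
a=shot('side');U,V=map(int,proj(a,(566,70,80)))
cv2.imwrite('pics/b9.png',cv2.resize(a['frame'][V-25:V+25,U-25:U+25],(400,400),interpolation=2))"
```

```text
tcp_pos: [562.0, 54.7, 143.0]
force: [-1.9, 3.3, 0.2]
tcp_pos: [576.7, 60.1, 143.2]
force: [-0.7, 0.3, -0.4]
tcp_pos: [577.1, 75.3, 143.3]
force: [-0.4, 0.9, -1.8]
```

View pics/b9.png

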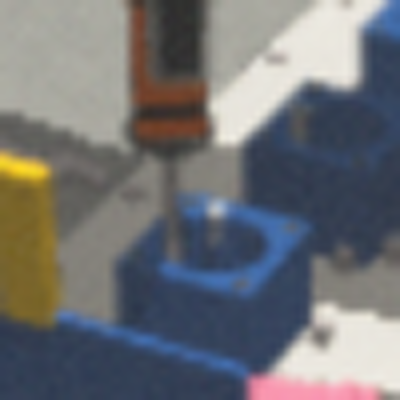

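```bash
cat >> circ.py <<'E'
OFF=np.array([1.65,1.1])
def at(c,ang,r,z=143.5):
    a=np.radians(ang);t=np.array(c)+r*np.array([np.cos(a),np.sin(a)])-OFF;go(*t,z)
E
python3 -c "
from circ import *
at((565.3,69.5),245,13);at((565.3,69.5),248,17.5)
rows(248,25,12,17.5)"
```

```text
t 42.83 tcp [576.7  75.9 143.2] rot [ 180.     0.  -145.6] F [-0.8 -0.2 -0.5] gap 25.4 gf 59.3 j6 -33.0 j1 1.0
need slide units [ 0.87 -0.18 -0.01] rz units None
t 42.83 tcp [576.7  75.9 143.2] rot [ 180.     0.  -145.6] F [-0.8 -0.2 -0.5] gap 25.4 gf 59.3 j6 -33.0 j1 1.0
need slide units [ 0.99 -0.28 -0.01] rz units None
[[-0.08,-0.09,0],[-0.09,-0.08,0],[-0.11,-0.05,0],[-0.12,-0.03,0],[-0.12,-0.01,0]]
[[-0.12,0.02,0],[-0.12,0.05,0],[-0.1,0.06,0],[-0.08,0.09,0],[-0.07,0.1,0]]
[[-0.04,0.12,0],[-0.02,0.12,0],[0.01,0.12,0],[0.03,0.12,0],[0.06,0.11,0]]
[[0.08,0.09,0],[0.09,0.08,0],[0.11,0.05,0],[0.12,0.03,0],[0.12,0.01,0]]
[[0.12,-0.03,0],[0.11,-0.04,0],[0.11,-0.07,0],[0.08,-0.08,0],[0.07,-0.11,0]]
```

```bash
python3 -m pendant '{"slide":[[0.22,-0.04,0],[0.22,-0.04,0],[0.22,-0.05,0],[0.21,-0.05,0],[0,0,0]],"rotation":[[0,0,0],[0,0,0],[0,0,0],[0,0,0],[0,0,0]]}'|grep -E "pos|^force"
python3 -m pendant '{"slide":[[0.06,-0.05,0],[0.06,-0.05,0],[0,0,0]],"rotation":[[0,0,0],[0,0,0],[0,0,0]]}'|grep -E "pos|^force"
python3 -m pendant '{"slide":[[-0.08,-0.09,0],[-0.09,-0.08,0],[-0.11,-0.05,0],[-0.12,-0.03,0],[-0.12,-0.01,0]],"rotation":[[0,0,0],[0,0,0],[0,0,0],[0,0,0],[0,0,0]]}'|grep -E "pos|^force"
python3 -m pendant '{"slide":[[-0.12,0.02,0],[-0.12,0.05,0],[0,0,0]],"rotation":[[0,0,0],[0,0,0],[0,0,0]]}'|grep -E "pos|^force"
python3 -c "
from h import *
a=shot('side');U,V=map(int,proj(a,(566,70,80)))
cv2.imwrite('pics/b10.png',cv2.resize(a['frame'][V-25:V+25,U-25:U+25],(400,400),interpolation=2))"
```

```text
tcp_pos: [557.1, 54.6, 143.2]
force: [-0.7, 0.3, -1.4]
tcp_pos: [557.3, 51.1, 143.3]
force: [0.6, -0.3, -0.7]
tcp_pos: [574.3, 53.6, 142.8]
force: [-0.3, -1.6, -0.6]
tcp_pos: [579.8, 60.0, 143.0]
force: [-0.7, -2.0, -1.4]
```

View pics/b10.png

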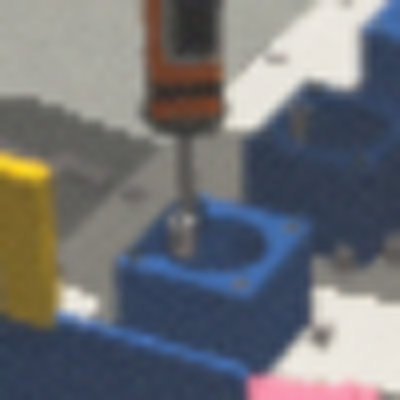

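```bash
python3 -m pendant '{"slide":[[-0.1,0.06,0],[-0.08,0.09,0],[-0.07,0.1,0],[-0.04,0.12,0],[-0.02,0.12,0]],"rotation":[[0,0,0],[0,0,0],[0,0,0],[0,0,0],[0,0,0]]}'|grep -E "pos|^force"
python3 -m pendant '{"slide":[[0.01,0.12,0],[0.03,0.12,0],[0.06,0.11,0],[0.08,0.09,0],[0.09,0.08,0]],"rotation":[[0,0,0],[0,0,0],[0,0,0],[0,0,0],[0,0,0]]}'|grep -E "pos|^force"
python3 -m pendant '{"slide":[[0.11,0.05,0],[0.12,0.03,0],[0.12,0.01,0]],"rotation":[[0,0,0],[0,0,0],[0,0,0]]}'|grep -E "pos|^force"
python3 -m pendant '{"slide":[[0.12,-0.03,0],[0.11,-0.04,0],[0,0,0]],"rotation":[[0,0,0],[0,0,0],[0,0,0]]}'|grep -E "pos|^force"
cat > curl.py <<'E'
from h import *
def curl(X,Y):
    # bright unsaturated pixels near the bore's upper edge, both views
    for n in('side','top'):
        c=shot(n);h=cv2.cvtColor(c['frame'],cv2.COLOR_BGR2HSV).astype(int)
        g=c['frame'].min(2).astype(int)
        o=[]
        for a in range(0,360,10):
            t=np.radians(a);b=[]
            for r in(14,16):
              for z in(64,67):
                u,v=proj(c,(X+r*np.cos(t),Y+r*np.sin(t),z));b.append(g[int(round(v)),int(round(u))])
            o.append(int(max(b)))
        print(n,list(zip(range(0,360,10),o)))
E
python3 -c "
from curl import *
curl(565,69.5)"
```

```text
tcp_pos: [579.1, 77.2, 143.4]
force: [-0.4, -3.0, 0.0]
tcp_pos: [563.3, 85.7, 143.4]
force: [2.5, -0.5, -1.5]
tcp_pos: [552.6, 81.8, 143.3]
force: [0.4, 0.4, -1.0]
tcp_pos: [547.6, 75.5, 143.1]
force: [-0.2, 0.5, 0.1]
side [(0, 53), (10, 53), (20, 56), (30, 56), (40, 52), (50, 51), (60, 52), (70, 54), (80, 54), (90, 49), (100, 51), (110, 51), (120, 55), (130, 53), (140, 56), (150, 71), (160, 70), (170, 86), (180, 113), (190, 113), (200, 82), (210, 82), (220, 86), (230, 86), (240, 86), (250, 87), (260, 74), (270, 55), (280, 67), (290, 64), (300, 60), (310, 57), (320, 54), (330, 53), (340, 55), (350, 55)]
top [(0, 67), (10, 70), (20, 71), (30, 72), (40, 74), (50, 75), (60, 74), (70, 75), (80, 77), (90, 76), (100, 77), (110, 76), (120, 77), (130, 72), (140, 75), (150, 74), (160, 71), (170, 72), (180, 70), (190, 68), (200, 66), (210, 65), (220, 63), (230, 63), (240, 63), (250, 61), (260, 58), (270, 56), (280, 59), (290, 59), (300, 61), (310, 62), (320, 63), (330, 64), (340, 65), (350, 67)]
```

```bash
python3 -m pendant '{"slide":[[0.11,-0.07,0],[0,0,0],[0,0,0]],"rotation":[[0,0,0],[0,0,0],[0,0,0]]}'|grep -E "pos|^force"
python3 -m pendant '{"slide":[[0.04,-0.04,0],[0.04,-0.04,0],[0,0,0],[0,0,0]],"rotation":[[0,0,0],[0,0,0],[0,0,0],[0,0,0]]}'|grep -E "pos|^force"
python3 -c "
from curl import *
a=shot('side');c=a
g=c['frame'].astype(int)
u,v=map(int,proj(c,(565,69.5,64)))
print(u,v);print(g[v-7:v+8,u-11:u+12].min(2))"
```

```text
tcp_pos: [546.5, 72.1, 143.0]
force: [-0.1, 1.6, -0.2]
tcp_pos: [546.4, 69.7, 143.5]
force: [-0.0, 5.1, 0.7]
236 208
[[ 99 109 110 115 121 122 124 123 121 121 121 125 126 124 124 120  98  82
   66  56  51  49  52]
 [118 103  97 101 111 120 124 122 105  86  92 110 113 122 121 116 101  85
   72  54  49  51  51]
 [124 121 113 117 121 123 122 113  78  67  66  70  70  78  87  86  85  81
   67  55  52  50  48]
 [124 123 123 122 122 121 115  79  57  53  55  55  55  54  58  57  74  82
   74  60  53  55  54]
 [122 123 121 123 120 114  82  56  51  52  51  50  54  52  49  50  64  84
   76  71  68  66  67]
 [123 124 124 125 123  91  63  55  52  50  55  52  48  50  48  52  65  83
   71  64  67  72  85]
 [124 123 122 126  96  68  56  51  51  50  49  48  50  49  52  51  63  79
   79  82  69  68  73]
 [122 122 126 102  78  68  59  52  50  50  54  49  50  54  49  50  63  84
  102 115  81  70  66]
 [123 123 110  88  77  70  66  54  48  47  52  51  47  50  51  52  67  83
   92 109  82  67  64]
 [121 104  82  75  79  71  64  61  54  50  54  48  50  50  52  51  67  96
  100  86  69  64  58]
 [121  88  60  60  62  61  59  52  54  53  54  48  52  52  52  55  61  87
   79  73  66  59  52]
 [119  86  56  53  51  49  55  52  47  51  48  51  51  53  55  51  64  79
   74  67  59  58  52]
 [122  86  55  50  52  47  51  51  50  50  52  49  54  51  56  53  67  77
   72  64  55  56  52]
 [119  86  59  54  51  54  49  52  49  48  53  53  50  53  50  56  59  64
   62  52  52  53  58]
 [124  95  60  53  51  54  54  49  51  52  52  49  50  47  50  50  52  56
   55  53  53  56  52]]
```

```bash
python3 -m pendant '{"slide":[[-0.1,-0.03,0],[-0.1,-0.03,0],[0,0,0],[0,0,-0.3],[0,0,-0.5]],"rotation":[[0,0,0],[0,0,0],[0,0,0],[0,0,0],[0,0,0]]}'|grep -E "pos|^force"
python3 -m pendant '{"slide":[[0,0,-0.4],[0,0,0],[0,0,0]],"rotation":[[0,0,0],[0,0,0],[0,0,0]]}'|grep -E "pos|^force"
python3 -c "
from circ import *
from curl import curl
curl(565,69.5)
at((565.2,-30.6),-40,14,180)
rows(-36,35,12,17.5)"
```

```text
tcp_pos: [551.1, 70.1, 166.0]
force: [0.2, 0.2, -0.9]
tcp_pos: [553.0, 70.3, 180.0]
force: [-0.0, 0.5, -1.2]
side [(0, 52), (10, 52), (20, 53), (30, 53), (40, 53), (50, 53), (60, 53), (70, 52), (80, 52), (90, 54), (100, 51), (110, 52), (120, 53), (130, 52), (140, 55), (150, 56), (160, 55), (170, 65), (180, 115), (190, 160), (200, 160), (210, 160), (220, 77), (230, 77), (240, 57), (250, 58), (260, 57), (270, 53), (280, 62), (290, 60), (300, 56), (310, 58), (320, 60), (330, 52), (340, 56), (350, 56)]
top [(0, 73), (10, 74), (20, 76), (30, 79), (40, 79), (50, 79), (60, 81), (70, 80), (80, 80), (90, 80), (100, 81), (110, 80), (120, 80), (130, 78), (140, 80), (150, 77), (160, 77), (170, 76), (180, 73), (190, 75), (200, 72), (210, 72), (220, 70), (230, 68), (240, 68), (250, 66), (260, 65), (270, 64), (280, 66), (290, 67), (300, 67), (310, 67), (320, 69), (330, 69), (340, 74), (350, 74)]
t 47.05 tcp [551.9  70.5 178.6] rot [-1.800e+02 -1.000e-01 -1.457e+02] F [ 1.   0.1 -0.8] gap 25.4 gf 59.3 j6 -34.0 j1 1.0
need slide units [ 1.47 -3.48 -0.05] rz units None
[[-0.11,0.05,0],[-0.1,0.08,0],[-0.08,0.09,0],[-0.05,0.11,0],[-0.04,0.11,0]]
[[-0.01,0.13,0],[0.02,0.12,0],[0.04,0.11,0],[0.06,0.11,0],[0.09,0.08,0]]
[[0.1,0.07,0],[0.11,0.05,0],[0.12,0.02,0],[0.12,0.0,0],[0.12,-0.03,0]]
[[0.11,-0.05,0],[0.1,-0.08,0],[0.08,-0.09,0],[0.06,-0.11,0],[0.03,-0.12,0]]
[[0.01,-0.12,0],[-0.02,-0.12,0],[-0.04,-0.11,0],[-0.06,-0.11,0],[-0.09,-0.09,0]]
[[-0.1,-0.06,0],[-0.11,-0.05,0],[-0.12,-0.02,0],[-0.12,0.0,0],[-0.12,0.03,0]]
[[-0.11,0.05,0],[-0.1,0.08,0],[-0.08,0.09,0],[-0.05,0.11,0],[-0.04,0.11,0]]
```

```bash
python3 -m pendant '{"slide":[[0.35,-0.85,0],[0.37,-0.88,0],[0.37,-0.88,0],[0.38,-0.87,0],[0,0,0]],"rotation":[[0,0,0],[0,0,0],[0,0,0],[0,0,0],[0,0,0]]}'>/dev/null
python3 -m pendant '{"slide":[[0,0,0],[0,0,0],[0,0,0]],"rotation":[[0,0,0],[0,0,0],[0,0,0]]}'>/dev/null
python3 -c "
from circ import *
at((565.2,-30.6),-40,14,143.5)"
```

```text
t 47.72 tcp [574.  -39.4 178.6] rot [ 1.799e+02 -1.000e-01 -1.456e+02] F [ 0.4 -0.4 -0.7] gap 25.5 gf 59.6 j6 -45.0 j1 -10.0
need slide units [ 0.02 -0.04  1.17] rz units None
```

```bash
python3 -m pendant '{"slide":[[0.02,-0.04,0.4],[0,0,0.4],[0,0,0.37],[0,0,0],[0,0,0]],"rotation":[[0,0,0],[0,0,0],[0,0,0],[0,0,0],[0,0,0]]}'|grep -E "pos|^force"
python3 -m pendant '{"slide":[[-0.02,-0.06,0],[-0.02,-0.05,0],[0,0,0]],"rotation":[[0,0,0],[0,0,0],[0,0,0]]}'|grep -E "pos|^force"
python3 -m pendant '{"slide":[[-0.11,0.05,0],[-0.1,0.08,0],[-0.08,0.09,0],[-0.05,0.11,0],[-0.04,0.11,0]],"rotation":[[0,0,0],[0,0,0],[0,0,0],[0,0,0],[0,0,0]]}'|grep -E "pos|^force"
python3 -m pendant '{"slide":[[-0.01,0.13,0],[0.02,0.12,0],[0.04,0.11,0],[0.06,0.11,0],[0.09,0.08,0]],"rotation":[[0,0,0],[0,0,0],[0,0,0],[0,0,0],[0,0,0]]}'|grep -E "pos|^force"
python3 -c "
from curl import *
curl(564,-30)"
```

```text
tcp_pos: [574.0, -40.5, 143.5]
force: [0.5, -0.2, -2.0]
tcp_pos: [578.1, -43.4, 144.7]
force: [-1.4, 1.3, 0.1]
tcp_pos: [580.3, -26.4, 144.4]
force: [0.2, -2.0, -0.2]
tcp_pos: [565.6, -15.6, 144.3]
force: [2.3, -0.8, -1.4]
side [(0, 58), (10, 58), (20, 58), (30, 58), (40, 58), (50, 57), (60, 87), (70, 87), (80, 116), (90, 116), (100, 144), (110, 127), (120, 78), (130, 78), (140, 55), (150, 56), (160, 58), (170, 53), (180, 53), (190, 53), (200, 53), (210, 53), (220, 53), (230, 53), (240, 54), (250, 53), (260, 56), (270, 56), (280, 81), (290, 71), (300, 70), (310, 69), (320, 82), (330, 86), (340, 80), (350, 80)]
top [(0, 90), (10, 91), (20, 91), (30, 92), (40, 91), (50, 92), (60, 91), (70, 91), (80, 91), (90, 92), (100, 92), (110, 92), (120, 90), (130, 91), (140, 91), (150, 90), (160, 92), (170, 90), (180, 89), (190, 89), (200, 89), (210, 88), (220, 88), (230, 89), (240, 87), (250, 87), (260, 87), (270, 87), (280, 88), (290, 89), (300, 89), (310, 88), (320, 89), (330, 89), (340, 90), (350, 89)]
```

```bash
python3 -m pendant '{"slide":[[0.1,0.07,0],[0.11,0.05,0],[0.12,0.02,0],[0.12,0.0,0],[0.12,-0.03,0]],"rotation":[[0,0,0],[0,0,0],[0,0,0],[0,0,0],[0,0,0]]}'|grep -E "pos|^force"
python3 -m pendant '{"slide":[[0.11,-0.05,0],[0.1,-0.08,0],[0.08,-0.09,0],[0.06,-0.11,0],[0.03,-0.12,0]],"rotation":[[0,0,0],[0,0,0],[0,0,0],[0,0,0],[0,0,0]]}'|grep -E "pos|^force"
python3 -m pendant '{"slide":[[0.01,-0.12,0],[-0.02,-0.12,0],[-0.04,-0.11,0],[-0.06,-0.11,0],[-0.09,-0.09,0]],"rotation":[[0,0,0],[0,0,0],[0,0,0],[0,0,0],[0,0,0]]}'|grep -E "pos|^force"
python3 -m pendant '{"slide":[[-0.1,-0.06,0],[-0.11,-0.05,0],[-0.12,-0.02,0],[-0.12,0.0,0],[0,0,0]],"rotation":[[0,0,0],[0,0,0],[0,0,0],[0,0,0],[0,0,0]]}'|grep -E "pos|^force"
python3 -c "
from curl import *
curl(564,-30)" | grep side
```

```text
tcp_pos: [548.9, -22.7, 144.0]
force: [1.1, 1.3, -0.9]
tcp_pos: [547.0, -40.6, 143.8]
force: [-0.8, 2.9, -1.0]
tcp_pos: [561.5, -51.0, 143.7]
force: [-3.1, 1.7, 0.9]
tcp_pos: [576.1, -46.4, 144.0]
force: [-1.6, 0.5, -2.2]
side [(0, 52), (10, 53), (20, 53), (30, 53), (40, 53), (50, 53), (60, 57), (70, 57), (80, 61), (90, 57), (100, 67), (110, 62), (120, 56), (130, 59), (140, 59), (150, 60), (160, 65), (170, 59), (180, 59), (190, 55), (200, 55), (210, 55), (220, 53), (230, 55), (240, 55), (250, 55), (260, 56), (270, 58), (280, 68), (290, 71), (300, 92), (310, 92), (320, 98), (330, 84), (340, 75), (350, 75)]
```

```bash
python3 -m pendant '{"slide":[[-0.12,0.03,0],[-0.11,0.05,0],[0,0,0],[0,0,0]],"rotation":[[0,0,0],[0,0,0],[0,0,0],[0,0,0]]}'|grep -E "pos|^force"
python3 -m pendant '{"slide":[[-0.05,0.04,0],[-0.05,0.04,0],[0,0,0],[0,0,0]],"rotation":[[0,0,0],[0,0,0],[0,0,0],[0,0,0]]}'|grep -E "pos|^force"
python3 -m pendant '{"slide":[[-0.04,0.04,0],[-0.04,0.05,0],[0,0,0],[0,0,0]],"rotation":[[0,0,0],[0,0,0],[0,0,0],[0,0,0]]}'|grep -E "pos|^force"
python3 -c "
from curl import *
curl(564,-30)" | grep side
```

```text
tcp_pos: [579.8, -40.4, 144.2]
force: [-1.8, -0.2, -1.6]
tcp_pos: [580.9, -37.1, 144.4]
force: [-1.4, -2.1, 0.8]
tcp_pos: [581.5, -34.2, 144.6]
force: [-2.4, -5.5, 1.3]
side [(0, 122), (10, 122), (20, 108), (30, 108), (40, 108), (50, 101), (60, 101), (70, 84), (80, 74), (90, 59), (100, 56), (110, 54), (120, 55), (130, 55), (140, 55), (150, 57), (160, 57), (170, 55), (180, 55), (190, 50), (200, 52), (210, 52), (220, 52), (230, 53), (240, 53), (250, 55), (260, 56), (270, 56), (280, 75), (290, 71), (300, 60), (310, 57), (320, 63), (330, 63), (340, 89), (350, 122)]
```

```bash
python3 -m pendant '{"slide":[[0.1,0.03,0],[0.1,0.03,0],[0,0,0],[0,0,-0.3],[0,0,-0.5]],"rotation":[[0,0,0],[0,0,0],[0,0,0],[0,0,0],[0,0,0]]}'|grep -E "pos|^force"
python3 -m pendant '{"slide":[[0,0,-0.4],[0,0,0],[0,0,0]],"rotation":[[0,0,0],[0,0,0],[0,0,0]]}'|grep -E "pos|^force"
python3 -c "
from circ import *
at((565.2,-130.5),44,14,180)
rows(46,35,12,17.5)"
```

```text
tcp_pos: [573.7, -34.0, 166.9]
force: [-0.1, 1.0, -1.1]
tcp_pos: [576.1, -34.7, 181.0]
force: [0.4, 0.3, -2.0]
t 52.85 tcp [576.1 -34.7 181. ] rot [-1.800e+02  1.000e-01 -1.456e+02] F [ 0.4  0.3 -2. ] gap 25.4 gf 59.8 j6 -44.0 j1 -10.0
need slide units [ 1.71 -2.35  0.03] rz units None
[[0.04,0.12,0],[0.06,0.1,0],[0.08,0.09,0],[0.1,0.08,0],[0.11,0.05,0]]
[[0.12,0.02,0],[0.12,0.0,0],[0.12,-0.02,0],[0.11,-0.05,0],[0.1,-0.07,0]]
[[0.08,-0.09,0],[0.06,-0.11,0],[0.04,-0.11,0],[0.01,-0.12,0],[-0.01,-0.12,0]]
[[-0.03,-0.12,0],[-0.06,-0.11,0],[-0.09,-0.09,0],[-0.09,-0.07,0],[-0.11,-0.05,0]]
[[-0.12,-0.03,0],[-0.13,0.0,0],[-0.12,0.03,0],[-0.11,0.05,0],[-0.1,0.07,0]]
[[-0.08,0.09,0],[-0.06,0.1,0],[-0.04,0.12,0],[-0.01,0.12,0],[0.01,0.12,0]]
[[0.04,0.12,0],[0.06,0.1,0],[0.08,0.09,0],[0.1,0.08,0],[0.11,0.05,0]]
```

```bash
python3 -m pendant '{"slide":[[0.5,-0.7,0],[0.6,-0.8,0],[0.61,-0.85,0],[0,0,0],[0,0,0]],"rotation":[[0,0,0],[0,0,0],[0,0,0],[0,0,0],[0,0,0]]}'>/dev/null
python3 -m pendant '{"slide":[[0,0,0],[0,0,0],[0,0,0]],"rotation":[[0,0,0],[0,0,0],[0,0,0]]}'>/dev/null
python3 -c "
from circ import *
from curl import curl
at((565.2,-130.5),44,14,144)
curl(563,-130.5)"
```

```text
t 53.52 tcp [ 572.5 -121.1  179.8] rot [ 180.    -0.  -145.6] F [-0.4 -0.4 -1.1] gap 25.4 gf 59.8 j6 -53.0 j1 -18.0
need slide units [-0.02 -0.04  1.19] rz units None
side [(0, 66), (10, 52), (20, 60), (30, 60), (40, 58), (50, 58), (60, 57), (70, 59), (80, 90), (90, 90), (100, 91), (110, 66), (120, 53), (130, 53), (140, 51), (150, 52), (160, 55), (170, 55), (180, 55), (190, 55), (200, 50), (210, 54), (220, 54), (230, 54), (240, 56), (250, 58), (260, 58), (270, 55), (280, 56), (290, 56), (300, 58), (310, 58), (320, 55), (330, 62), (340, 62), (350, 66)]
top [(0, 90), (10, 90), (20, 90), (30, 90), (40, 90), (50, 90), (60, 89), (70, 89), (80, 89), (90, 89), (100, 89), (110, 90), (120, 90), (130, 90), (140, 90), (150, 90), (160, 90), (170, 92), (180, 92), (190, 91), (200, 93), (210, 92), (220, 92), (230, 93), (240, 93), (250, 94), (260, 94), (270, 93), (280, 94), (290, 94), (300, 92), (310, 92), (320, 93), (330, 93), (340, 91), (350, 91)]
```

```bash
python3 -m pendant '{"slide":[[-0.02,-0.04,0.4],[0,0,0.4],[0,0,0.39],[0,0,0],[0,0,0]],"rotation":[[0,0,0],[0,0,0],[0,0,0],[0,0,0],[0,0,0]]}'|grep -E "pos|^force"
python3 -m pendant '{"slide":[[-0.06,0.01,0],[-0.05,0.01,0],[0,0,0]],"rotation":[[0,0,0],[0,0,0],[0,0,0]]}'|grep -E "pos|^force"
python3 -m pendant '{"slide":[[0.04,0.12,0],[0.06,0.1,0],[0.08,0.09,0],[0.1,0.08,0],[0.11,0.05,0]],"rotation":[[0,0,0],[0,0,0],[0,0,0],[0,0,0],[0,0,0]]}'|grep -E "pos|^force"
python3 -m pendant '{"slide":[[0.12,0.02,0],[0.12,0.0,0],[0.12,-0.02,0],[0.11,-0.05,0],[0.1,-0.07,0]],"rotation":[[0,0,0],[0,0,0],[0,0,0],[0,0,0],[0,0,0]]}'|grep -E "pos|^force"
python3 -m pendant '{"slide":[[0.08,-0.09,0],[0.06,-0.11,0],[0.04,-0.11,0],[0.01,-0.12,0],[-0.01,-0.12,0]],"rotation":[[0,0,0],[0,0,0],[0,0,0],[0,0,0],[0,0,0]]}'|grep -E "pos|^force"
python3 -m pendant '{"slide":[[-0.03,-0.12,0],[-0.06,-0.11,0],[-0.09,-0.09,0],[-0.09,-0.07,0],[-0.11,-0.05,0]],"rotation":[[0,0,0],[0,0,0],[0,0,0],[0,0,0],[0,0,0]]}'|grep -E "pos|^force"
python3 -c "
from curl import *
curl(563,-130.5)" | grep side
```

```text
tcp_pos: [573.2, -122.2, 143.9]
force: [0.1, -0.4, -1.0]
tcp_pos: [576.8, -120.6, 145.2]
force: [-0.2, 0.1, -0.5]
tcp_pos: [559.6, -116.2, 144.9]
force: [3.3, -0.0, -1.4]
tcp_pos: [547.0, -128.9, 144.5]
force: [3.5, 1.6, -0.3]
tcp_pos: [550.7, -145.8, 143.6]
force: [-0.8, 1.0, -1.2]
tcp_pos: [568.9, -150.5, 144.2]
force: [-2.0, -0.1, -2.0]
side [(0, 52), (10, 52), (20, 54), (30, 54), (40, 51), (50, 51), (60, 53), (70, 58), (80, 58), (90, 54), (100, 57), (110, 60), (120, 66), (130, 66), (140, 60), (150, 56), (160, 56), (170, 56), (180, 52), (190, 52), (200, 51), (210, 51), (220, 51), (230, 56), (240, 53), (250, 57), (260, 57), (270, 73), (280, 88), (290, 88), (300, 91), (310, 81), (320, 59), (330, 56), (340, 52), (350, 52)]
```

```bash
python3 -m pendant '{"slide":[[-0.12,-0.03,0],[-0.13,0.0,0],[-0.12,0.03,0],[-0.11,0.05,0],[-0.1,0.07,0]],"rotation":[[0,0,0],[0,0,0],[0,0,0],[0,0,0],[0,0,0]]}'|grep -E "pos|^force"
python3 -m pendant '{"slide":[[-0.08,0.09,0],[-0.06,0.1,0],[-0.04,0.12,0],[-0.01,0.12,0],[0.01,0.12,0]],"rotation":[[0,0,0],[0,0,0],[0,0,0],[0,0,0],[0,0,0]]}'|grep -E "pos|^force"
python3 -m pendant '{"slide":[[0.04,0.12,0],[0.03,0.05,0],[0,0,0],[0,0,0]],"rotation":[[0,0,0],[0,0,0],[0,0,0],[0,0,0]]}'|grep -E "pos|^force"
python3 -m pendant '{"slide":[[0.03,0.05,0],[0.04,0.04,0],[0,0,0],[0,0,0]],"rotation":[[0,0,0],[0,0,0],[0,0,0],[0,0,0]]}'|grep -E "pos|^force"
python3 -c "
from curl import *
curl(563,-130.5)" | grep side
```

```text
tcp_pos: [581.8, -137.3, 144.6]
force: [-1.1, -2.3, -1.2]
tcp_pos: [576.8, -120.3, 144.7]
force: [1.7, -1.3, -0.7]
tcp_pos: [571.4, -117.1, 144.5]
force: [0.5, -0.7, -0.4]
tcp_pos: [568.3, -116.6, 144.4]
force: [1.4, -0.5, -0.1]
side [(0, 69), (10, 65), (20, 68), (30, 68), (40, 71), (50, 71), (60, 122), (70, 122), (80, 122), (90, 111), (100, 75), (110, 58), (120, 54), (130, 54), (140, 52), (150, 54), (160, 54), (170, 51), (180, 54), (190, 54), (200, 53), (210, 54), (220, 54), (230, 56), (240, 55), (250, 57), (260, 57), (270, 55), (280, 56), (290, 56), (300, 55), (310, 56), (320, 69), (330, 86), (340, 86), (350, 86)]
```

```bash
python3 -m pendant '{"slide":[[0.04,0.04,0],[0.04,0.03,0],[0,0,0],[0,0,0]],"rotation":[[0,0,0],[0,0,0],[0,0,0],[0,0,0]]}'|grep -E "pos|^force"
python3 -m pendant '{"slide":[[0.05,0.03,0],[0,0,0],[0,0,0]],"rotation":[[0,0,0],[0,0,0],[0,0,0]]}'|grep -E "pos|^force"
```

```text
tcp_pos: [565.7, -116.3, 144.7]
force: [2.4, -0.8, -0.7]
tcp_pos: [564.5, -116.4, 145.1]
force: [4.8, -0.4, 2.0]
```

```bash
python3 -m pendant '{"slide":[[0.02,0.01,0],[0,0,0],[0,0,0]],"rotation":[[0,0,0],[0,0,0],[0,0,0]]}'|grep -E "pos|^force"
python3 -m pendant '{"slide":[[0.03,-0.1,0],[0.03,-0.1,0],[0,0,0],[0,0,-0.3],[0,0,-0.5]],"rotation":[[0,0,0],[0,0,0],[0,0,0],[0,0,0],[0,0,0]]}'|grep -E "pos|^force"
python3 -m pendant '{"slide":[[0,0,-0.8],[0,0,-0.5],[0,0,0],[0,0,0]],"rotation":[[0,0,0],[0,0,0],[0,0,0],[0,0,0]]}'|grep -E "pos|^force"
python3 - <<'E'
from h import *
c=shot('side')
for y in(69.5,-30.5,-130.5):
    u,v=map(int,proj(c,(564,y,64)));g=c['frame'][v-11:v+12,u-14:u+15];hs=cv2.cvtColor(g,cv2.COLOR_BGR2HSV)
    k=((hs[...,1]<80)&(hs[...,2]>105)).astype(np.uint8);n,l,s,ce=cv2.connectedComponentsWithStats(k)
    for i in range(1,n):
        if 1<s[i][4]<30:
            X=ray(c,*(ce[i]+[u-14,v-11]),66);print(y,s[i][4],X.round(1),'ang',np.degrees(np.arctan2(X[1]-y,X[0]-562.3)).round())
    globals().setdefault('L',[]).append(cv2.resize(g,(260,206),interpolation=2))
cv2.imwrite('pics/fin.png',np.hstack(L))
go(564,0,230,124.3)
E
```

```text
tcp_pos: [563.7, -116.4, 144.9]
force: [4.2, -0.4, 1.6]
tcp_pos: [561.5, -121.6, 166.2]
force: [-0.0, 0.4, -1.6]
tcp_pos: [564.6, -122.4, 207.9]
force: [-0.9, -0.5, -1.7]
69.5 11 [546.8  66.3  66. ] ang -168.0
69.5 25 [512.9  85.2  66. ] ang 162.0
-30.5 2 [ 560.9 -108.9   66. ] ang -91.0
-130.5 3 [ 562.4 -112.    66. ] ang 90.0
-130.5 24 [ 510.  -108.3   66. ] ang 157.0
t 59.28 tcp [ 564.  -122.2  206.7] rot [ 1.799e+02 -1.000e-01 -1.456e+02] F [-0.8  0.6 -1.8] gap 25.4 gf 59.8 j6 -53.0 j1 -19.0
need slide units [-2.3   3.36 -0.78] rz units 13.1
```

View pics/fin.png

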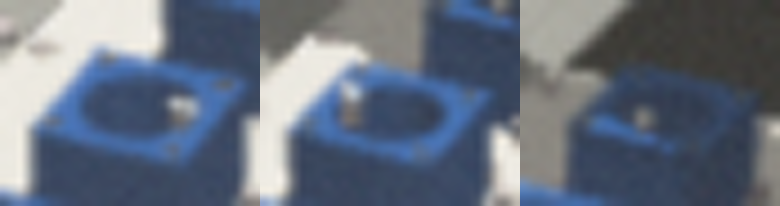

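```bash
python3 -m pendant '{"slide":[[-0.5,0.6,-0.8],[-0.6,0.8,0],[-0.6,0.9,0],[-0.6,0.9,0],[0,0,0]],"rotation":[[0,0,0],[0,0,0],[0,0,0],[0,0,0],[0,0,0]]}'|grep -E "pos|^force"
python3 - <<'E'
from h import *
c=shot('side','side6.png');A=cv2.imread('pics/side5.png');B=c['frame']
for y in(-30.5,-130.5):
    u,v=map(int,proj(c,(564,y,64)))
    for nm,f in(('before',A),('after',B)):
        g=f[v-8:v+9,u-11:u+12].astype(float)
        w=g[...,2]-0.45*g[...,0]   # red vs blue: steel nub stands out of blue
        print(nm,y);print(w.round().astype(int)[2:14])
E
```

```text
tcp_pos: [565.6, 1.2, 229.6]
force: [-0.7, -1.3, -0.8]
before -30.5
[[ 80 102 106 105 104  74  43  31  29  27  31  34  64 120 107  54  19  14
   14  12  12  15  11]
 [128 130 130 131 130 126  70  33  28  31  35  43  78 129 111  53  16  13
   11  12  12  10  12]
 [132 134 134 133 133 131  78  35  30  33  48  59  68 112  87  38  16  12
   13  14  14  12  13]
 [134 134 133 135 134 129  76  35  28  36  60  63  48  40  25  11   6   8
    8  12  13  14  11]
 [133 133 134 133 128  93  48  30  29  39  59  63  40   8  -2  -3  -6  -5
   -3   3  10  11  12]
 [133 133 134 129  91  37  23  30  30  36  60  64  44  11   4   3   1  -6
   -8  -5  11  14   3]
 [133 134 128  92  36   1  13  27  32  37  62  63  43  20  16  11  11   4
   -5  -8   3  16   3]
 [134 129  92  35  -1  -3  16  30  30  39  60  64  45  17  15  14  15  14
   -3  -8  -6  -1   6]
 [128  81  44  21  -2  -4  14  29  31  37  60  65  47  18  14  15  17  12
   -3  -8  -5   1  10]
 [ 89  32  13  13  -2  -5  10  28  31  38  59  63  44  18  11  12  12   5
   -7  -6  -2  12  15]
 [ 75  23  11  10   1  -2  10  24  30  37  60  65  44  11   7 
[... 2966 characters left out ...]
  3   4  22  27  30]
 [112 128 132 133 128  87  24  -1  -1  -2   7   6   5   6   8   6   4  -1
   -4  -6   5  25  15]
 [131 132 133 129  95  46  13   3   3   9  14  15   9  12   8  10   9  12
    3  -9  -4   5   3]
 [133 133 127  97  52  19   9  11   8  21  52  38  18  10   9   8  15  14
    6  -4 -10  -4   7]
 [134 130  98  53  31  15  13  11  13  25  62  49  21  11  11  13  13   8
    2  -7  -7   1  13]
 [134 130  78  31  16  10  14   8  10  15  40  32  14  11  12   9  12  -2
   -7  -4   1   8  21]
 [133 130  76  26  14  14  15  16  10  13  18  16  10   9  10  16  17   6
    5   8  11  11  22]
 [132 129  74  28  15  14  14  12  13  18  15  14  14  11  10  18  19  12
   15  10   8  12  24]]
```

```bash
python3 -c "
from circ import *
at((565.2,-130),50,13.5,185)"
```

```text
t 59.75 tcp [565.9  -1.3 229.6] rot [ 179.8   -0.2 -145.4] F [ 0.8  0.1 -1.2] gap 25.3 gf 59.8 j6 -41.0 j1 -7.0
need slide units [ 2.09 -3.4   1.49] rz units None
```

```bash
python3 -m pendant '{"slide":[[0.5,-0.8,0],[0.5,-0.85,0],[0.5,-0.85,0],[0.59,-0.9,0],[0,0,0.5]],"rotation":[[0,0,0],[0,0,0],[0,0,0],[0,0,0],[0,0,0]]}'>/dev/null
python3 -m pendant '{"slide":[[0,0,0.5],[0,0,0.49],[0,0,0],[0,0,0],[0,0,0]],"rotation":[[0,0,0],[0,0,0],[0,0,0],[0,0,0],[0,0,0]]}'>/dev/null
python3 -c "
from circ import *
at((565.2,-130),50,13.5,144.5)
rows(52,6,8,17)"
```

```text
t 60.58 tcp [ 573.  -124.1  186.7] rot [ 180.    -0.  -145.7] F [ 0.3  0.4 -0.5] gap 25.7 gf 59.8 j6 -53.0 j1 -18.0
need slide units [-0.04  0.11  1.41] rz units None
[[0.03,0.07,0],[0.04,0.07,0],[0.05,0.06,0],[0.05,0.06,0],[0.07,0.05,0]]
[[0.07,0.03,0]]
```

```bash
python3 -m pendant '{"slide":[[-0.04,0.11,0.4],[0,0,0.5],[0,0,0.51],[0,0,0],[0,0,0]],"rotation":[[0,0,0],[0,0,0],[0,0,0],[0,0,0],[0,0,0]]}'|grep -E "pos|^force"
python3 -m pendant '{"slide":[[-0.06,0.02,0],[-0.05,0.02,0],[0,0,0]],"rotation":[[0,0,0],[0,0,0],[0,0,0]]}'|grep -E "pos|^force"
python3 -m pendant '{"slide":[[0.03,0.07,0],[0.04,0.07,0],[0,0,0],[0,0,0]],"rotation":[[0,0,0],[0,0,0],[0,0,0],[0,0,0]]}'|grep -E "pos|^force"
python3 -m pendant '{"slide":[[0.05,0.06,0],[0,0,0],[0,0,0]],"rotation":[[0,0,0],[0,0,0],[0,0,0]]}'|grep -E "pos|^force"
python3 -m pendant '{"slide":[[0.05,0.06,0],[0,0,0],[0,0,0]],"rotation":[[0,0,0],[0,0,0],[0,0,0]]}'|grep -E "pos|^force"
```

```text
tcp_pos: [572.1, -120.2, 144.7]
force: [0.8, 0.5, -0.8]
tcp_pos: [575.2, -118.1, 145.7]
force: [-1.0, -1.7, -0.2]
tcp_pos: [570.3, -115.3, 144.7]
force: [-0.4, -2.4, -0.6]
tcp_pos: [568.3, -114.5, 144.5]
force: [0.9, -1.4, -0.3]
tcp_pos: [566.4, -114.0, 144.7]
force: [1.0, -2.4, 0.0]
```

```bash
python3 -m pendant '{"slide":[[0.06,0.04,0],[0,0,0],[0,0,0]],"rotation":[[0,0,0],[0,0,0],[0,0,0]]}'|grep -E "pos|^force"
python3 -m pendant '{"slide":[[0.05,0.03,0],[0,0,0],[0,0,0]],"rotation":[[0,0,0],[0,0,0],[0,0,0]]}'|grep -E "pos|^force"
python3 -m pendant '{"slide":[[0.04,0.02,0],[0,0,0],[0,0,0]],"rotation":[[0,0,0],[0,0,0],[0,0,0]]}'|grep -E "pos|^force"
```

```text
tcp_pos: [565.0, -114.1, 145.1]
force: [3.5, -0.9, 1.7]
tcp_pos: [564.0, -114.2, 145.6]
force: [5.2, -0.8, 3.3]
tcp_pos: [563.3, -114.4, 145.9]
force: [6.1, -1.0, 2.6]
```

```bash
python3 -m pendant '{"slide":[[0.0,-0.1,0],[0.0,-0.1,0],[0,0,0],[0,0,-0.3],[0,0,-0.6]],"rotation":[[0,0,0],[0,0,0],[0,0,0],[0,0,0],[0,0,0]]}'|grep -E "pos|^force"
python3 -m pendant '{"slide":[[0,0,-0.8],[0,0,-0.5],[0,0,0],[0,0,0]],"rotation":[[0,0,0],[0,0,0],[0,0,0],[0,0,0]]}'>/dev/null
python3 -m pendant '{"slide":[[-0.1,0.6,0],[-0.1,0.8,0],[-0.1,0.9,0],[-0.1,0.9,0],[-0.1,0.9,0]],"rotation":[[0,0,0],[0,0,0],[0,0,0],[0,0,0],[0,0,0]]}'>/dev/null
python3 -m pendant '{"slide":[[-0.1,0.9,0],[-0.1,0.9,0],[-0.1,0.9,0],[-0.1,0.9,0],[-0.1,0.9,0]],"rotation":[[0,0,0],[0,0,0],[0,0,0],[0,0,0],[0,0,0]]}'>/dev/null
python3 -m pendant '{"slide":[[-0.1,0.9,0],[-0.1,0.8,0],[-0.1,0.5,0],[0,0,0],[0,0,0]],"rotation":[[0,0,0],[0,0,0],[0,0,0],[0,0,0],[0,0,0]]}'>/dev/null
python3 -m pendant '{"slide":[[0,0,0],[0,0,0],[0,0,0],[0,0,0],[0,0,0]],"rotation":[[0,0,0.8],[0,0,1],[0,0,1],[0,0,1],[0,0,1]]}'>/dev/null
python3 -m pendant '{"slide":[[0,0,0],[0,0,0],[0,0,0],[0,0,0],[0,0,0]],"rotation":[[0,0,1],[0,0,1],[0,0,1],[0,0,1],[0,0,1]]}'>/dev/null
python3 -m pendant '{"slide":[[0,0,0],[0,0,0],[0,0,0],[0,0,0],[0,0,0]],"rotation":[[0,0,1],[0,0,1],[0,0,1],[0,0,0.3],[0,0,0]]}'>/dev/null
python3 -c "
from h import *
go(413.5,182.8,204,124.3)"
```

```text
tcp_pos: [560.3, -118.2, 168.6]
force: [0.1, -0.4, -1.4]
t 66.08 tcp [413.2 169.  209.5] rot [-179.9   -0.   124.2] F [ 0.2 -0.1 -1.1] gap 25.1 gf 59.8 j6 70.0 j1 14.0
need slide units [0.37 0.27 0.18] rz units -0.02
```

```bash
python3 -m pendant '{"slide":[[0.18,0.13,0],[0.19,0.14,0.18],[0,0,0],[0,0,0],[0,0,0]],"rotation":[[0,0,0],[0,0,0],[0,0,0],[0,0,0],[0,0,0]]}'>/dev/null
python3 -c "
from tip import *
go(413.5,182.8,204,124.3)
tip()" | grep -vE "^(17|18|19|20)[0-9] "
```

```text
t 66.5 tcp [413.5 184.1 204.7] rot [-180.     0.   124.3] F [-1.4  1.1 -1.4] gap 25.3 gf 59.8 j6 72.0 j1 16.0
need slide units [-0.04 -0.03  0.02] rz units 0.0
grip 281 [395.7 171.8 176.3] [423.9 201.1 249.4]
blade 47 [409.2 180.7 111.6] [416.1 188.  162. ]
213 u 268 270 pred 268.7 z 162.0
217 u 268 270 pred 268.6 z 150.0
221 u 268 270 pred 268.4 z 138.0
225 u 268 270 pred 268.3 z 126.0
229 u 268 269 pred 268.1 z 113.0
right [-0.89411436 -0.44777626  0.        ] [-1.79954819e+02  5.05525455e-03  1.24330021e+02]
```

```bash
python3 -m pendant '{"slide":[[-0.04,-0.03,0.4],[0,0,0.5],[0,0,0.5],[0,0,0.2],[0,0,0]],"rotation":[[0,0,0],[0,0,0],[0,0,0],[0,0,0],[0,0,0]]}'|grep -E "pos|^force"
python3 -m pendant '{"slide":[[0,0,0.2],[0,0,0.2],[0,0,0],[0,0,0]],"rotation":[[0,0,0],[0,0,0],[0,0,0],[0,0,0]]}'|grep -E "pos|^force"
```

```text
tcp_pos: [412.4, 182.1, 155.7]
force: [-0.3, 0.3, -1.5]
tcp_pos: [413.7, 182.6, 145.0]
force: [0.5, 0.1, -1.6]
```

```bash
python3 -c "
from h import *
go(413.5,182.8,99,124.3)"
```

```text
t 67.3 tcp [413.7 182.6 145. ] rot [-180.     0.   124.3] F [ 0.5  0.1 -1.6] gap 25.6 gf 59.8 j6 71.0 j1 16.0
need slide units [ 0.01 -0.    1.53] rz units -0.0
```

Tip is 13 mm into the hole with no contact; go on down.

```bash
python3 -m pendant '{"slide":[[0,0,0.3],[0,0,0.4],[0,0,0.4],[0,0,0.2],[0,0,0]],"rotation":[[0,0,0],[0,0,0],[0,0,0],[0,0,0],[0,0,0]]}'|grep -E "pos|^force"
python3 -m pendant '{"slide":[[0,0,0.12],[0,0,0.06],[0,0,0],[0,0,0]],"rotation":[[0,0,0],[0,0,0],[0,0,0],[0,0,0]]}'|grep -E "pos|^force"
```

```text
tcp_pos: [412.5, 182.2, 104.5]
force: [-0.3, -0.5, -1.5]
tcp_pos: [414.0, 182.7, 100.9]
force: [-0.1, 0.1, -0.8]
```

```bash
python3 -m pendant '{"slide":[[0,0,0.05],[0,0,0.04],[0,0,0],[0,0,0]],"rotation":[[0,0,0],[0,0,0],[0,0,0],[0,0,0]]}'|grep -E "pos|^force"
python3 -m pendant '{"slide":[[0,0,0],[0,0,0],[0,0,0],[0,0,0],[0,0,0]],"rotation":[[0,0,0],[0,0,0],[0,0,0],[0,0,0],[0,0,0]]}' 1|grep -E "pos|^force|gap"
python3 -m pendant '{"slide":[[0,0,0],[0,0,0],[0,0,-0.4],[0,0,-0.8],[0,0,-0.8]],"rotation":[[0,0,0],[0,0,0],[0,0,0],[0,0,0],[0,0,0]]}'>/dev/null
python3 -m pendant '{"slide":[[0,0,-0.8],[0,0,-0.8],[0,0,-0.8],[0,0,0],[0,0,0]],"rotation":[[0,0,0],[0,0,0],[0,0,0],[0,0,0],[0,0,0]]}'>/dev/null
python3 -m pendant '{"slide":[[-0.9,-0.4,0],[-0.9,-0.4,0],[-0.9,-0.4,0],[-0.9,-0.4,0],[-0.9,-0.4,0]],"rotation":[[0,0,0],[0,0,0],[0,0,0],[0,0,0],[0,0,0]]}'>/dev/null
python3 -m pendant '{"slide":[[-0.9,-0.4,0],[-0.9,-0.4,0],[-0.9,-0.4,0],[-0.9,-0.4,0],[0,0,0]],"rotation":[[0,0,0],[0,0,0],[0,0,0],[0,0,0],[0,0,0]]}'
python3 - <<'E'
from h import *
for n in('side','top'):
    c=shot(n,n+'F.png')
    for m,s,ce,p in blobs(c,(5,120,100),(18,255,255),80,160,10): print(n,'tool',s[4],p.min(0).round(),p.max(0).round())
    for m,s,ce,p in blobs(c,*BLUE,36,125,40):
        if p[:,0].mean()<700 and p[:,1].mean()<260:
          print(n,'blue',s[4],'z80',np.percentile(p[:,2],80).round(1),p.mean(0).round(1))
          if p[:,1].mean()>150:
            q=p[(p[:,2]>35)];k=np.polyfit(q[:,2],q[:,1],1);print('lean',np.degrees(np.arctan(k[0])).round(1))
    for m,s,ce,p in blobs(c,(20,120,80),(33,255,255),90,190,10): print(n,'tab',p.min(0).round(),p.max(0).round())
E
```

```text
tcp_pos: [414.1, 182.7, 98.2]
force: [-0.5, -0.0, 2.2]
tcp_pos: [413.7, 182.6, 97.8]
force: [0.1, 1.2, -0.3]
finger_gap: 83.6
clock: 70.47
tcp_pos: [461.6, -83.2, 228.3]
tcp_rot: [-179.9, 0.0, 124.0]
force: [1.0, -0.8, -0.5]
finger_gap: 85.3
grasp_force: 0.0
side tool 85 [397. 170. 131.] [426. 198. 143.]
side tool 138 [396. 183.  84.] [421. 199. 125.]
side blue 98 z80 63.7 [ 561.6 -127.7   61. ]
side blue 1346 z80 91.9 [567.3 120.9  68.7]
side tab [552. 193. 110.] [572. 205. 170.]
top tool 100 [400. 165. 131.] [430. 194. 144.]
top blue 113 z80 64.7 [557.5 -22.4  62.5]
top blue 148 z80 64.2 [562.8  67.1  62.5]
top tab [554. 192. 163.] [572. 198. 171.]
```

```bash
python3 - <<'E'
from h import *
c=shot('side');P=cloud(c);h=cv2.cvtColor(c['frame'],cv2.COLOR_BGR2HSV)
b=(h[...,0]>100)&(h[...,0]<130)&(h[...,1]>90)
def fit(m,nm):
    p=P[m]
    for _ in range(3):
        A=np.c_[p[:,0],p[:,2],np.ones(len(p))];k=np.linalg.lstsq(A,p[:,1],rcond=None)[0];r=abs(A@k-p[:,1]);p=p[r<max(2*r.std(),1.5)]
    print(nm,len(p),'lean deg',np.degrees(np.arctan(k[1])).round(2),'yaw slope',k[0].round(3),'y at z24,x565',(k@[565,24,1]).round(1))
X,Y,Z=P[...,0],P[...,1],P[...,2]
fit(b&(X>490)&(X<640)&(Y>180)&(Y<215)&(Z>32)&(Z<110),'shield')
fit(b&(X>540)&(X<588)&(Y>90)&(Y<103)&(Z>40)&(Z<62),'hubN2 face')
fit(b&(X>540)&(X<588)&(Y>-10)&(Y<5)&(Z>30)&(Z<62),'hubN1 face')
g=(h[...,1]<60)&(X>380)&(X<445)&(Y>195)&(Y<235)&(Z>8)&(Z<60)
fit(g,'stand')
E
```

```text
shield 511 lean deg 3.37 yaw slope -0.002 y at z24,x565 191.4
hubN2 face 52 lean deg 1.27 yaw slope 0.048 y at z24,x565 94.1
hubN1 face 47 lean deg 1.55 yaw slope 0.031 y at z24,x565 -2.5
stand 267 lean deg -0.09 yaw slope 0.422 y at z24,x565 283.0
```

```bash
python3 -c "
from rig import ticket
print(ticket.hand_in())"
```

```text
the job is handed in; nothing more can be done
None
```

I handed the job in at about 70 s. The shield stands about 2–3° short of upright. All three hubs are seated, and each burr was pushed round to a firm stop, judged by the blade force. On one hub the blade slipped past the curl partway and had to re-enter behind it. The tool is back in its stand. The three pink look-alike tools toppled early in the run, with the arm well above them, and I did not touch them.

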